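Gauge the pin feeder's guide tube

ROBOT

A 6-joint arm with a two-finger parallel gripper is mounted at the origin on the work surface. World frame = base frame: x ahead of the robot, y to its left, z up, the work surface at z = 0. Lengths are in m, angles in rad, forces in N, time in s.
With the tool pointing down it reaches from about 0.325 to 0.925 m from the base axis. Payload 3.1 kg.
Tool frame: the origin (TCP) lies on the mounting face of the last link; the fingertips stand 173 mm ahead of it and the grasp point (between the pads) lies 155 mm ahead of it (r.grasp_offset is the distance from the TCP to the grasp point, in m); z points along the fingers, y is the direction in which the jaws open and shut (so a half turn about z gives the same grasp; the last joint's range is limited). The gripper opens to 85 mm and grips with 20 to 120 N. Pads are 22 mm wide; open, the fingers measure 114 mm over their backs; the gripper's body (76 mm by 85 mm) begins 54 mm behind the grasp point. The pads swing forward as they close: fully open they stand 13 mm farther back than shut.
Start: joints at [-1.348, 0.217, 1.613, -0, 1.311, -0.112], TCP at [0.205, -0.59, 0.405] pointing down, gripper open.
Joint ranges: [-2.75, 2.75], [-0.78, 2.1], [0.31, 2.55], [-1.13, 4.27], [0.13, 2.63], [-2.58, 2.58]. Speed limits (rad/s): [2.79, 2.79, 3.14, 3.14, 3.14, 3.14].

INTERFACE

Orientations are given as a 3x3 rotation matrix whose columns are the frame's x, y, z axes.
In Python, from plant import r, vision, workorder gives the robot as it stands.
- The arm moves only by the shell command python3 -m crank 'ROWS' [OPENING] [FORCE]. ROWS is JSON, one flat list of numbers, 4 for each row, row after row: the shift along the tool's x, y, z in mm, then the turn about the tool's z in degrees. A call has 1 to 20 rows; each row is the pose to reach, as a shift and turn from the pose measured when the call began, along the tool's axes at that moment; what a row does not reach only later rows make up. A row lasts 1/12 s, in which the tool goes at most 41.7 mm and 7.16 degrees, less where a joint would pass 70% of its speed; a pose out of reach is approached as far as the arm can. A call with a gripper value outside its range is refused whole. OPENING is the closure in counts, from 0 (fully open) to 255 (shut), set as the call begins (- or left out, the last holds). The fingers move at their own pace and stop on an object; FORCE is the grip in N (left out, the last holds). Time passes only in rows, so rows that repeat a pose let the fingers close. It gives the time, the measured TCP pose, the force and the opening at its end, in the units of the state.
- r.observe(): the state, without advancing time (a new reading comes with each control period).
- vision.get_image(name): name is "scene" or "side" or "wrist"; returns a dict with "color" (384x512x3 uint8, red, green, blue), "fovy" (degrees; the focal length in pixels is half the picture's height over the tangent of half this angle, whatever the lens; pixels are square), "cx", "cy" (the principal point, pixels), "rvec" (rotation vector, rad) and "tvec" (3), from world to camera coordinates, as OpenCV has them. Camera axes: x right, y down, z forward; pixel columns grow to the right and rows downward; lengths in m; the calibration is good to about 2 mm. A picture is of the moment at which its call begins. There is no depth.
- workorder.hand_in(): hands the job in, once; it reports no verdict.
The state is a dict: "clock": time; "q": joint angles; "joint_velocities": joint speeds; "tau": joint torques, N m; "position": TCP position; "tool_rot": TCP orientation; "force": force on the tool from outside, world axes, zero at the start; "moment": the same for the moment, N m; "gripper_width": opening from 0.0 (shut) to 1.0 (fully open).
Only numpy, scipy, OpenCV 4.12 (cv2) and the standard library are available. Lean on these libraries where they do the work, as an engineer would, in place of code of your own. Each camera call takes 0.05 s, during which the arm holds its last target.

TASK

Push the pin feeder's guard door fully shut so that it snaps home on its catch, then take the gauge rod that has a collar from its cradle, slide it down the sloping guide tube until the collar stops on the rim, and draw it right out again. Present it for reading: hold the rod level with its tip over the middle of the white tile, about 10 cm above it, and finish there still holding it. Leave the collarless gauge and the other things on the bench where they are.

Things in the scene. Friction and masses are not known exactly. Their poses are not given: they have to be found in the camera images.
- feeder: White pin feeder fixed to the bench: housing 200 deep, 190 wide, 130 high, with a grey wing on its -y side and a steel bowl on the roof (128 across, to 180 high, 70 behind the front face). Origin on the bench, 100 behind the front face; x to the rear, z up, front towards the robot. Housing y -60 to 130, wing y -135 to -60. Before the face there are only door and guide tube.
- guard_door (a joint): Guard door on a vertical hinge at the +y end of the feeder's front: 0 shut, up to 1.5 rad as its free edge swings out to the robot; starts at 0.7 to 1.2. Shuts counter-clockwise seen from above, swings easily and stays where left. A sprung ball catch resists below about 0.08 rad, takes some 3 to 6 N at 110 from the hinge, and past 0.03 snaps the door against its stop at 0.
- guard_hinge (a point): Point on the door's hinge line, 65 above the bench, feeder coordinates (-100, 120, 65). The door: panel 158 wide from here, 10 to 120 above the bench, 12 thick, aluminium frame and clear window, flush outside but for a 12 high finger strip 152 from the hinge. Its inner face passes through the hinge line, its outer face is 12 in front.
- guide_tube: Steel guide tube on the feeder's wing, beside the door's free edge. Origin: centre of its open mouth, feeder coordinates (-140, -97.5, 155); z points out of the mouth, up and to the robot, so the rod enters along -z, 40 degrees below level; y is level. Outer diameter 25, bore 15, 100 deep; flat rim square to the tube.
- gauge: Gauge rod to use, about 140 g: black flat-sided handle 80 long, 18 wide (y), 20 high (z), steel collar 34 across, then a steel rod 10 in diameter, its last 12 tapering to 4. Origin: middle of the handle on the axis; x to the tip: handle -40 to 40, collar 44 to 52, rod 52 to 147, balance at 24. Starts level in its cradle, 70 above the bench, tip away from the robot; lifts straight up.
- gauge_tip (a point): Tip of the gauge rod, 147 along x from the gauge's origin.
- gauge_collar (a point): Centre of the collar's stop face (the side of the rod), 52 along x from the gauge's origin.
- cradle: Fixed cradle of the gauge: aluminium base 180 x 50 x 12, two notched grey uprights 8 thick, 34 wide, 34 behind and 100 ahead of the origin, up to 72 and 77 above the bench; between them the handle is free at both sides and below. Origin on the bench under the middle of the handle, x to the tip.
- cradle_spare: The like cradle of the other gauge; the two cradles swap places at random. Same frame; front upright 90 ahead.
- spare: The other gauge, not to be used: the same handle but a plain rod 16 in diameter and 66 long with no collar. Same frame; starts in its own cradle.
- tile: White square reading tile 90 x 90 in a steel frame 110 x 110, 12 high, fixed to the bench. Origin: centre of its underside, on the bench.
- tape_roll: Clear tape roll, 100 across, 24 high, lying on the bench. Origin at its underside's centre.
- driver: Screwdriver lying on the bench along its x.
- cleaner: White jar, 52 across, 110 high. Origin at its underside's centre.
- pin_cup: Grey plastic cup, 70 across, 50 high. Origin at its underside's centre.
There are look-alikes about, which are no part of the job. Leave any blue or yellow look-alike of the cradle alone. Leave any turquoise look-alike of the cradle_spare alone.

How it is judged:
By the outcome, as a careful person would: the job done as asked, in the order asked, and still so for the second after the job is handed in, while the arm keeps its last pose, push and grip.
It also fails if it takes over 72 s, if anything falls off the work surface, if the arm or the gripper's body presses on something with over 40 N, if the wrist force passes 120 N, or if a joint passes its speed limit or range.

## Working session

There is one attempt and no reset: what is moved stays moved. The work goes in short steps, Python scripts to look and compute and a shell command to move; the robot and the scene stay as the last step left them, time stands still between calls to the robot, and variables do not carry over. Pictures are saved under pics/ and viewed, and the job is handed in when it is done.

```bash
ls; mkdir -p pics
python3 - <<'E'
from plant import r, vision, workorder
import cv2
print(r.observe(), r.grasp_offset)
for n in ["scene","side","wrist"]:
    d=vision.get_image(n); cv2.imwrite(f"pics/{n}0.png",d["color"][:,:,::-1])
    print(n,d["fovy"],d["cx"],d["cy"],d["rvec"],d["tvec"],[k for k in d])
E
```

```text
pics
{'clock': 0.0, 'q': array([-1.34821686e+00,  2.17736104e-01,  1.61492274e+00,  9.63728086e-06,
        1.31132670e+00, -1.12202485e-01]), 'joint_velocities': array([-0.00115672, -0.00035974,  0.00312314, -0.00023734,  0.00043329,
       -0.0010701 ]), 'tau': array([-2.06758588e-03, -3.96845698e+01, -3.03857839e+01, -1.55348889e-04,
        9.67169733e-03,  4.24232255e-06]), 'position': array([ 0.20528266, -0.58989637,  0.40338494]), 'tool_rot': array([[ 9.44482862e-01,  3.28560273e-01, -5.19137432e-04],
       [ 3.28560567e-01, -9.44480014e-01,  2.33592101e-03],
       [ 2.77175917e-04, -2.37680545e-03, -9.99997137e-01]]), 'force': array([-0.50785606, -0.52697546, -0.02038596]), 'moment': array([0.03821899, 0.03194622, 0.0066134 ]), 'gripper_width': 0.9986529733517222} 0.1547
scene 50.322151970335966 255.61535732123443 191.6472407020486 [ 2.35517221  0.8320203  -0.26662877] [-0.268411   -0.29323252  1.74056018] ['color', 'fovy', 'cx', 'cy', 'rvec', 'tvec']
side 50.20062435216204 254.40004788742343 199.5412948657839 [ 0.82232543 -2.55668268  1.11473467] [0.29737767 0.42006551 1.22834901] ['color', 'fovy', 'cx', 'cy', 'rvec', 'tvec']
wrist 68.64645998352027 254.41605955710781 195.1592875415647 [-2.32961945  1.65789144  0.27949681] [-0.62387542 -0.04052944  0.38104214] ['color', 'fovy', 'cx', 'cy', 'rvec', 'tvec']
```

View pics/scene0.png

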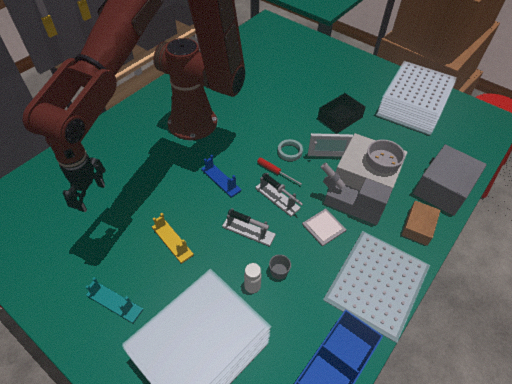

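View pics/side0.png

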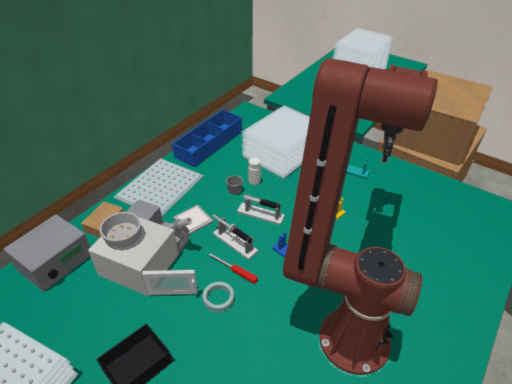

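View pics/wrist0.png

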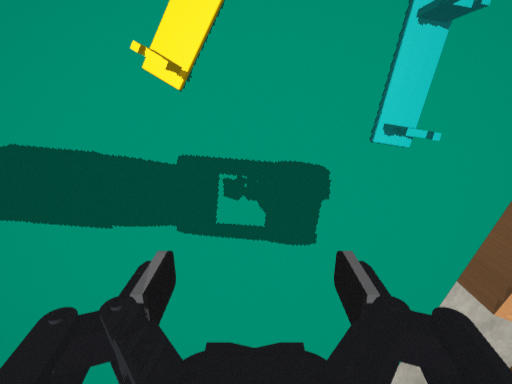

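```bash
python3 -m crank --help; python3 -m crank '[]'; python3 -c "
from plant import r, vision, workorder
print(r.observe()['clock']);print([x for x in dir(r) if x[0]!='_'],[x for x in dir(vision) if x[0]!='_'])"
```

```text
0.15
['IKError', 'grasp_offset', 'observe'] ['get_image']invalid input: not JSON, or not a number
schema error: expected 1 to 20 rows
```

```bash
cat > h.py <<'E'
import numpy as np, cv2
from plant import r, vision, workorder
def cam(n):
    d=vision.get_image(n); f=192/np.tan(np.radians(d["fovy"])/2)
    d["K"]=np.array([[f,0,d["cx"]],[0,f,d["cy"]],[0,0,1]]); d["R"]=cv2.Rodrigues(np.array(d["rvec"]))[0]; d["t"]=np.array(d["tvec"]); return d
def proj(d,P):
    return cv2.projectPoints(np.array(P,float).reshape(-1,3),np.array(d["rvec"],float),d["t"],d["K"],None)[0].reshape(-1,2)
def onz(d,uv,z):
    ray=d["R"].T@np.linalg.inv(d["K"])@np.array([uv[0],uv[1],1.]); c=-d["R"].T@d["t"]; return c+ray*(z-c[2])/ray[2]
def tri(ds,uvs):
    A=[];b=[]
    for d,uv in zip(ds,uvs):
        ray=d["R"].T@np.linalg.inv(d["K"])@np.array([uv[0],uv[1],1.]); ray/=np.linalg.norm(ray); c=-d["R"].T@d["t"]
        M=np.eye(3)-np.outer(ray,ray); A.append(M); b.append(M@c)
    x,res,_,_=np.linalg.lstsq(np.vstack(A),np.hstack(b),rcond=None); return x,np.sqrt(res)
def crop(d,x0,y0,x1,y1,s,fn):
    im=cv2.resize(d["color"][y0:y1,x0:x1,::-1],None,fx=s,fy=s,interpolation=cv2.INTER_CUBIC)
    for i in range((x0+9)//10*10,x1,10):
        cv2.putText(im,str(i),(int((i-x0)*s),8),0,.3,(0,0,255),1); cv2.line(im,(int((i-x0)*s),10),(int((i-x0)*s),14),(0,0,255),1)
    for i in range((y0+9)//10*10,y1,10):
        cv2.putText(im,str(i),(0,int((i-y0)*s)+3),0,.3,(0,0,255),1)
    cv2.imwrite(fn,im)
E
python3 - <<'E'
from h import *
d=cam("scene"); crop(d,215,125,415,265,4,"pics/s1.png")
d=cam("side"); crop(d,85,180,295,310,3.8,"pics/d1.png")
E
```

```text
(no output)
```

View pics/s1.png

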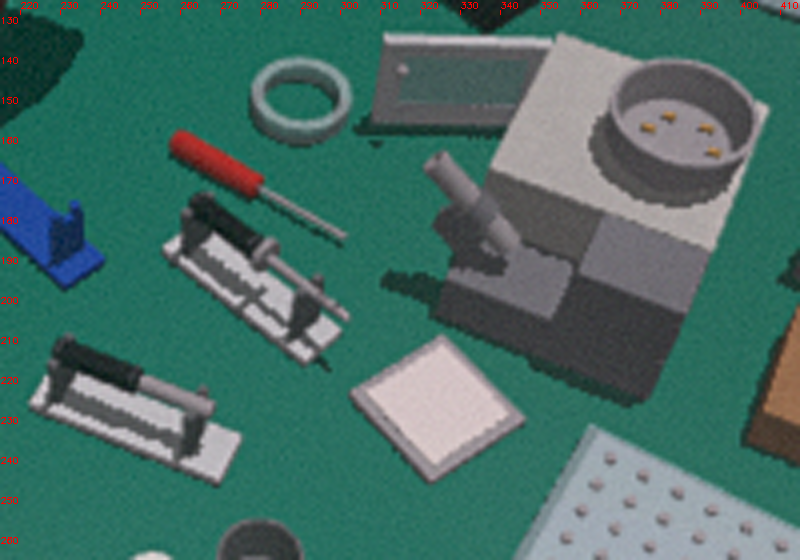

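View pics/d1.png

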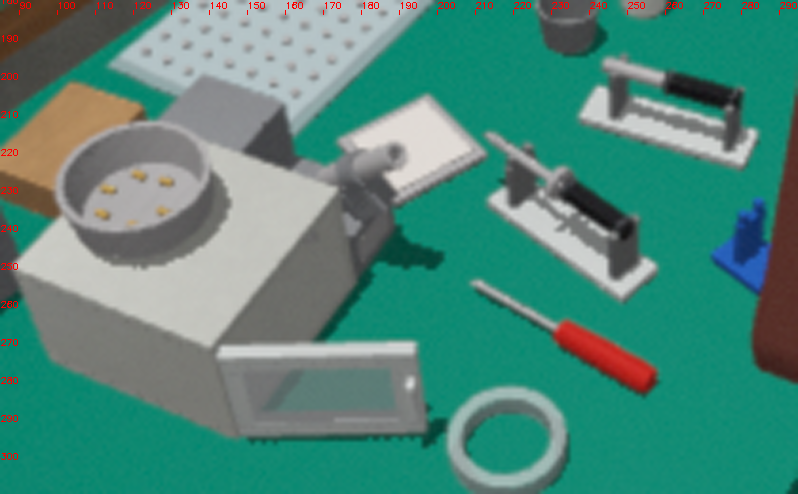

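```bash
cat > fit.py <<'E'
from h import *
from scipy.optimize import least_squares
S=cam("scene");D=cam("side")
us=lambda X,Y:((X+.5)/4-.5+215,(Y+.5)/4-.5+125)
ud=lambda X,Y:((X+.5)/3.8-.5+85,(Y+.5)/3.8-.5+180)
def T(p,P):
    c,s=np.cos(p[2]),np.sin(p[2]); P=np.array(P,float)
    return np.c_[p[0]+c*P[:,0]-s*P[:,1],p[1]+s*P[:,0]+c*P[:,1],P[:,2]]
def fit(P,obs,p0):
    # obs list of (cam, idx, uv)
    def f(p):
        W=T(p,P); return np.concatenate([proj(c,W[i:i+1])[0]-uv for c,i,uv in obs])
    return least_squares(f,p0,loss="soft_l1")
if __name__=="__main__":
    P=[(-.1,.13,.13),(-.1,-.06,.13),(.1,-.06,.13),(.1,.13,.13),(-.1,.13,0)]
    obs=[(S,0,us(560,35)),(S,1,us(488,168)),(S,2,us(714,250)),(S,3,us(770,105)),(D,0,ud(212,348)),(D,1,ud(343,188)),(D,3,ud(20,262)),(D,4,ud(237,437))]
    p0=[*onz(S,us(620,140),.13)[:2],0.3]
    q=fit(P,obs,p0); print("feeder",q.x,np.degrees(q.x[2]),q.fun.round(1))
    F=q.x; H=T(F,[(-.1,.12,.065)])[0]
    print("hinge",H,"mouth",T(F,[(-.14,-.0975,.155)])[0])
    # door: free edge top outer
    def g(th):
        d=np.array([-np.sin(th),-np.cos(th)]);n=np.array([-np.cos(th),np.sin(th)])
        L=[]
        for w,t,z in[(0,.012,.12),(.158,.012,.12),(.158,.012,.01),(0.158,0,.12)]:
            v=np.array([-.1,.12])+d*w+n*t; L.append((*v,z))
        return T(F,L)
    oo=[(D,1,ud(414,345)),(D,2,ud(424,434)),(S,1,us(386,36)),(S,2,us(375,128))]
    q2=least_squares(lambda th:np.concatenate([proj(c,g(th[0])[i:i+1])[0]-uv for c,i,uv in oo]),[1.])
    print("door",q2.x,q2.fun.round(1)); 
    A=[]
    ps=us(347,317),us(262,250),us(192,203); pd=ud(488,135),ud(558,183),ud(632,225)
    for a,b in zip(ps,pd): print("gauge tip/collar/end",tri([S,D],[a,b]))
    print("tile",onz(S,us(437,410),.012),onz(D,ud(412,150),.012))
    for n,c,f in(("scene",S,us),("side",D,ud)):
        im=c["color"][:,:,::-1].copy(); im=cv2.resize(im,None,fx=1,fy=1)
        W=np.vstack([T(F,P+[(-.14,-.0975,.155),(-.1,-.135,0)]),g(q2.x[0])])
        big=cv2.resize(im,None,fx=4,fy=4,interpolation=cv2.INTER_CUBIC)
        for uv in proj(c,W): cv2.circle(big,tuple((uv*4+1.5).astype(int)),3,(255,0,255),-1)
        x0,y0=(300,110) if n=="scene" else (85,180)
        cv2.imwrite(f"pics/ov_{n}.png",big[y0*4:(y0+130)*4,x0*4:(x0+140)*4])
E
python3 fit.py
```

```text
feeder [0.73739112 0.14137773 0.19202664] 11.002316307783051 [-0.3 -0.3 -0.3  0.  -0.7  0.8  0.   0.8 -0.1 -0.5 -0.6 -0.1 -1.6  0.7
  0.5  0.5]
hinge [0.61632733 0.2400872  0.065     ] mouth [0.61857214 0.01895102 0.155     ]
door [1.08510227] [ 0.8  0.8  1.2 -1.9 -0.6  0.5 -1.2 -2.4]
gauge tip/collar/end (array([ 0.62788081, -0.10671541,  0.07047849]), array([0.00019772]))
gauge tip/collar/end (array([ 0.53081108, -0.09494743,  0.07382894]), array([0.0027987]))
gauge tip/collar/end (array([ 0.44714827, -0.09236984,  0.07281794]), array([0.00118407]))
tile [ 0.72497453 -0.10039793  0.012     ] [ 0.71618161 -0.08792039  0.012     ]
```

View overlays.

View pics/ov_scene.png

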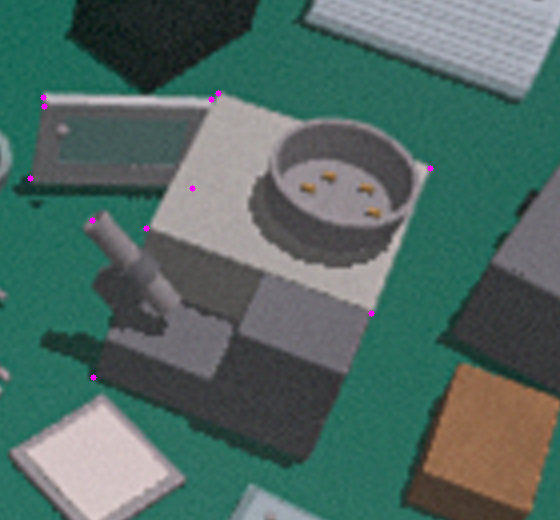

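View pics/ov_side.png

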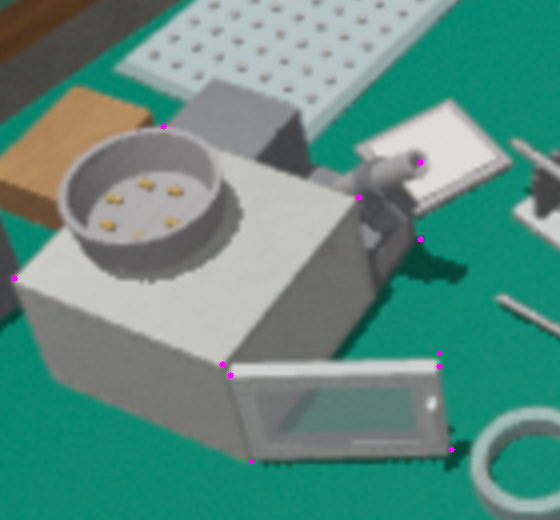

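```bash
cat >> h.py <<'E'
def plan(targets):
    o=r.observe(); R=o["tool_rot"]; p=o["position"]; yaw=np.degrees(np.arctan2(R[1,1],R[0,1]))
    print("t%.2f"%o["clock"],"pos",p.round(4),"yaw%.1f"%yaw,"tilt",R[:2,2].round(4),"q",o["q"].round(2),"F",o["force"].round(1),"w%.3f"%o["gripper_width"])
    for t in targets:
        dy=(t[3]-yaw+180)%360-180; s=R.T@(np.array(t[:3])-p)*1000
        print("->",np.round(t,3),"row",s.round(1),round(-dy,1))
E
python3 - <<'E'
from h import *
H=np.array([.6163,.2401]); 
def dp(th,L,gap):
    a=np.radians(11-90)-th; d=np.array([np.cos(a),np.sin(a)]); n=np.array([np.cos(a-np.pi/2),np.sin(a-np.pi/2)])
    return (*(H+d*L+n*(.012+.057+gap)),.225,(np.degrees(a)-90+180+180)%360-180)
plan([(.5,-.25,.40,-51)]+[dp(1.085,.13,.05)])
for th in [1.085,.8,.5,.3,.1,0]: print(th,np.round(dp(th,.13,0),4))
S=cam("scene");
print("tape",onz(S,(290,149),.024))
E
```

```text
t0.35 pos [ 0.2054 -0.5902  0.4044] yaw-70.8 tilt [-0.0001  0.0005] q [-1.35  0.22  1.61  0.    1.31 -0.11] F [-0.1  0.3 -0.3] w1.001
-> [  0.5   -0.25   0.4  -51.  ] row [ 390.1 -224.5    4.6] -19.8
-> [  0.44    0.251   0.225 -51.166] row [ 498.5 -717.4  179.8] -19.7
1.085 [  0.4718   0.2123   0.225  -51.1659]
0.8 [  0.4854   0.1728   0.225  -34.8366]
0.5 [  0.5111   0.1371   0.225  -17.6479]
0.3 [ 0.5337  0.1183  0.225  -6.1887]
0.1 [0.5595 0.1043 0.225  5.2704]
0 [ 0.5734  0.0993  0.225  11.    ]
tape [0.42304189 0.11842247 0.024     ]
```

```bash
python3 -m crank '[390,-225,5,-20, 390,-225,5,-20, 390,-225,5,-20, 390,-225,5,-20, 390,-225,5,-20, 390,-225,5,-20, 390,-225,5,-20, 390,-225,5,-20, 390,-225,5,-20, 390,-225,5,-20, 390,-225,5,-20, 390,-225,5,-20, 390,-225,5,-20]' 0
python3 - <<'E'
from h import *
plan([(.44,.251,.30,-51),(.44,.251,.225,-51)])
E
```

```text
clock: 1.48
position: [0.5007, -0.2481, 0.3996]
tool_rot: [[0.773, 0.635, -0.0], [0.635, -0.773, -0.0], [-0.0, -0.0, -1.0]]
force: [0.3, -0.7, 0.3]
gripper_width: 0.997
t1.48 pos [ 0.5007 -0.2481  0.3996] yaw-50.6 tilt [-0.0003 -0.    ] q [-0.59  0.08  1.78 -0.    1.28  0.3 ] F [ 0.3 -0.7  0.3] w0.997
-> [  0.44    0.251   0.3   -51.   ] row [ 270.  -424.1   99.6] 0.4
-> [  0.44    0.251   0.225 -51.   ] row [ 270.  -424.1  174.6] 0.4
```

```bash
python3 -m crank '[270,-424,0,0, 270,-424,0,0, 270,-424,0,0, 270,-424,0,0, 270,-424,0,0, 270,-424,0,0, 270,-424,0,0, 270,-424,0,0, 270,-424,0,0, 270,-424,0,0, 270,-424,0,0, 270,-424,0,0, 270,-424,60,0, 270,-424,100,0, 270,-424,140,0, 270,-424,174,0, 270,-424,174,0]' 0
python3 - <<'E'
from h import *
H=np.array([.6163,.2401]); 
def dp(th,L,gap):
    a=np.radians(11-90)-th; d=np.array([np.cos(a),np.sin(a)]); n=np.array([np.cos(a-np.pi/2),np.sin(a-np.pi/2)])
    return (*(H+d*L+n*(.012+.057+gap)),.225,(np.degrees(a)-90+180+180)%360-180)
plan([dp(t,.13,0) for t in (1.085,.9,.75,.6,.45,.3,.15,.08,0,-.03)])
d=cam("side"); crop(d,85,180,295,310,3.8,"pics/d2.png")
E
```

```text
clock: 2.9
position: [0.4365, 0.2481, 0.2184]
tool_rot: [[0.773, 0.634, -0.014], [0.634, -0.774, -0.006], [-0.014, -0.004, -1.0]]
force: [-1.2, -0.8, -0.5]
gripper_width: 0.998
t2.90 pos [0.4365 0.2481 0.2184] yaw-50.7 tilt [-0.0138 -0.006 ] q [ 0.38  0.21  2.02 -0.    0.93  1.26] F [-1.2 -0.8 -0.5] w0.998
-> [  0.472   0.212   0.225 -51.166] row [ 4.5 50.  -6.8] 0.5
-> [  0.479   0.186   0.225 -40.566] row [-6.2 75.  -6.8] -10.1
-> [  0.489   0.166   0.225 -31.972] row [-11.4  96.4  -6.8] -18.7
-> [  0.501   0.148   0.225 -23.377] row [-13.3 118.4  -6.8] -27.3
-> [  0.516   0.132   0.225 -14.783] row [-11.9 140.4  -7. ] -35.9
-> [ 0.534  0.118  0.225 -6.189] row [ -7.2 162.   -7.1] -44.5
-> [0.553 0.107 0.225 2.406] row [  0.6 182.6  -7.3] -53.1
-> [0.562 0.103 0.225 6.416] row [  5.3 191.7  -7.4] -57.1
-> [ 0.573  0.099  0.225 11.   ] row [ 11.5 201.8  -7.5] -61.7
-> [ 0.578  0.098  0.225 12.719] row [ 14.  205.4  -7.6] -63.4
```

View pics/d2.png

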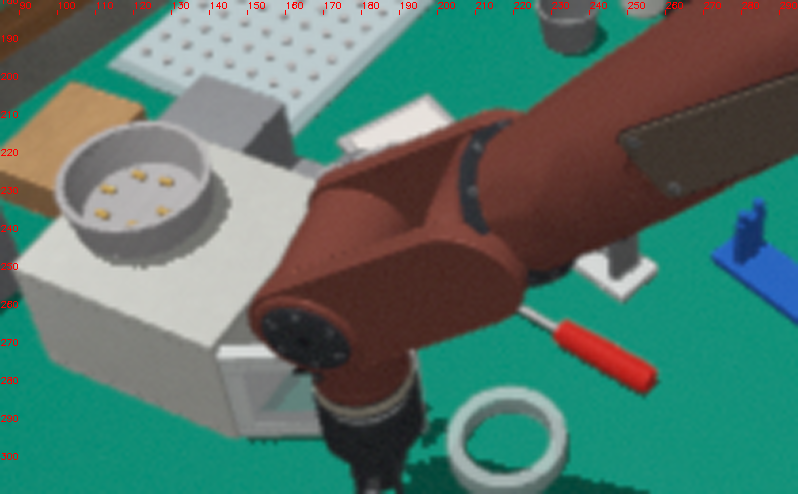

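```bash
python3 -m crank '[5,20,-5,0, 5,35,-7,0, 4,50,-7,0, 0,60,-7,-4, -4,70,-7,-8, -7,78,-7,-12, -10,88,-7,-16, -12,98,-7,-20, -13,108,-7,-24, -13,118,-7,-28, -13,128,-7,-32, -12,138,-7,-36, -10,148,-7,-40, -8,158,-7,-44, -5,166,-7,-48, -1,175,-7,-52, -1,175,-7,-52]' 0
python3 - <<'E'
from h import *
H=np.array([.6163,.2401]); 
def dp(th,L,gap):
    a=np.radians(11-90)-th; d=np.array([np.cos(a),np.sin(a)]); n=np.array([np.cos(a-np.pi/2),np.sin(a-np.pi/2)])
    return (*(H+d*L+n*(.012+.057+gap)),.225,(np.degrees(a)-90+180+180)%360-180)
plan([dp(t,.13,0) for t in (.3,.15,.08,0,-.03,-.06)])
d=cam("scene"); crop(d,280,110,420,220,5,"pics/s3.png")
d=cam("side"); crop(d,85,180,245,310,4.5,"pics/d3.png")
E
```

```text
clock: 4.37
position: [0.5503, 0.1108, 0.2301]
tool_rot: [[-0.022, 1.0, -0.006], [1.0, 0.022, -0.005], [-0.005, -0.006, -1.0]]
force: [-0.0, -1.5, 0.6]
gripper_width: 0.996
t4.37 pos [0.5503 0.1108 0.2301] yaw1.2 tilt [-0.0059 -0.0054] q [ 0.07  0.3   1.88 -0.01  0.97  0.06] F [-0.  -1.5  0.6] w0.996
-> [ 0.534  0.118  0.225 -6.189] row [  7.9 -16.4   5.1] 7.4
-> [0.553 0.107 0.225 2.406] row [-3.5  2.5  5.1] -1.2
-> [0.562 0.103 0.225 6.416] row [-7.8 11.8  5. ] -5.2
-> [ 0.573  0.099  0.225 11.   ] row [-11.9  22.9   5. ] -9.8
-> [ 0.578  0.098  0.225 12.719] row [-13.2  27.1   5. ] -11.5
-> [ 0.582  0.097  0.225 14.438] row [-14.4  31.3   4.9] -13.2
```

View pics/s3.png

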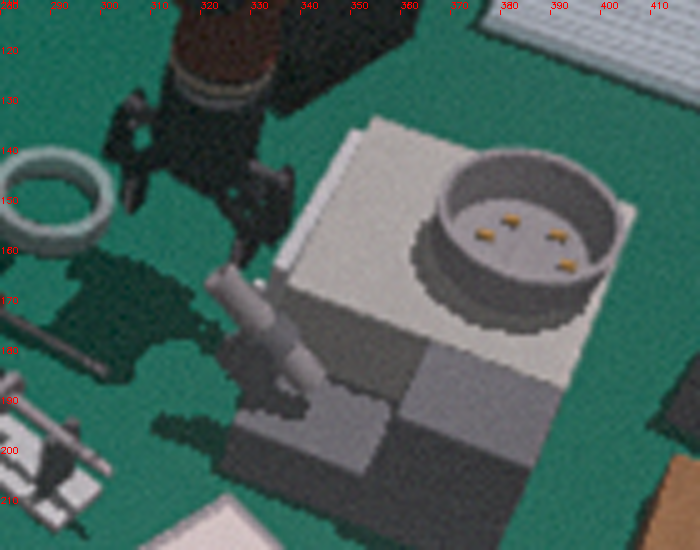

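View pics/d3.png

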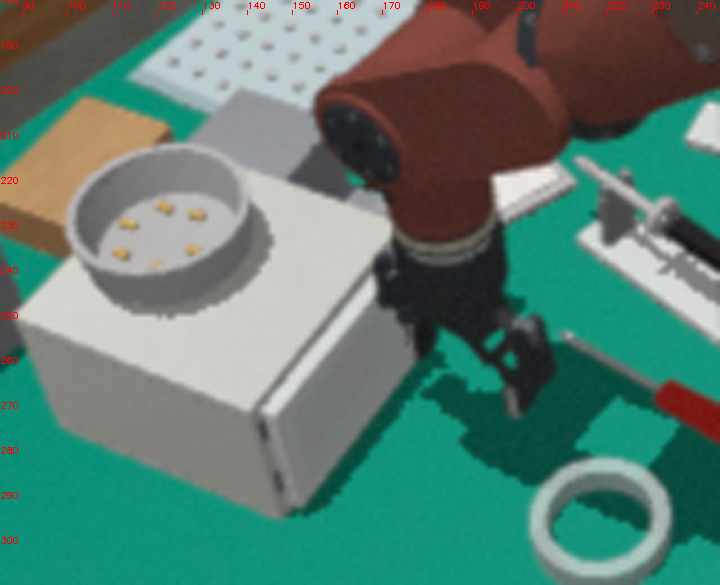

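```bash
python3 -m crank '[-3,4,3,-3, -6,8,5,-5, -8,11,5,-7, -9,14,5,-9, -10,17,5,-9.5, -11,19,5,-10, -12,21,5,-10, -12,23,5,-10]' 0
python3 - <<'E'
from h import *
plan([])
d=cam("scene"); crop(d,280,110,420,220,5,"pics/s4.png")
E
```

```text
clock: 5.13
position: [0.5631, 0.0991, 0.2197]
tool_rot: [[-0.192, 0.981, -0.04], [0.981, 0.192, -0.009], [-0.001, -0.041, -0.999]]
force: [-33.5, -7.8, 13.6]
gripper_width: 1.0
t5.13 pos [0.5631 0.0991 0.2197] yaw11.1 tilt [-0.0402 -0.0093] q [ 0.05  0.34  1.84 -0.01  1.   -0.14] F [-33.5  -7.8  13.6] w1.000
```

View pics/s4.png

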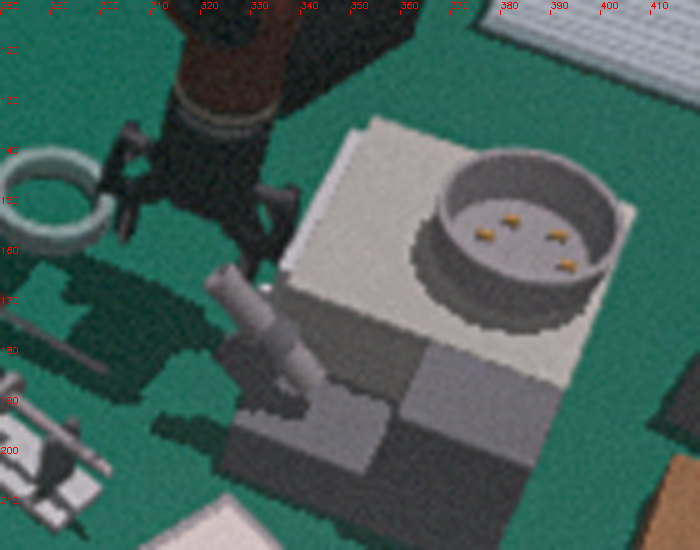

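```bash
python3 -m crank '[0,-15,0,0, 0,-50,-5,0, 0,-90,-40,0, 0,-90,-90,0, 0,-90,-130,0, 0,-90,-170,0, 0,-90,-200,0, 0,-90,-200,0]' 0
python3 - <<'E'
from h import *
plan([])
d=cam("scene"); crop(d,300,110,400,200,7,"pics/s5.png")
d=cam("side"); crop(d,105,200,205,310,5,"pics/d5.png")
E
```

```text
clock: 5.85
position: [0.4851, 0.0839, 0.435]
tool_rot: [[-0.191, 0.981, -0.02], [0.982, 0.19, -0.009], [-0.005, -0.022, -1.0]]
force: [1.4, 0.4, 1.1]
gripper_width: 1.001
t5.85 pos [0.4851 0.0839 0.435 ] yaw11.0 tilt [-0.0203 -0.0087] q [ 0.03 -0.09  1.88 -0.01  1.37 -0.16] F [1.4 0.4 1.1] w1.001
```

View pics/s5.png

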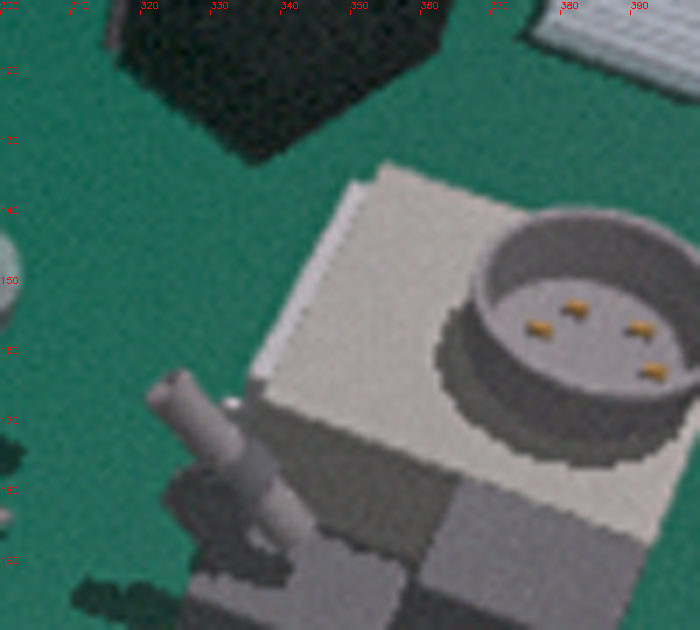

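View pics/d5.png

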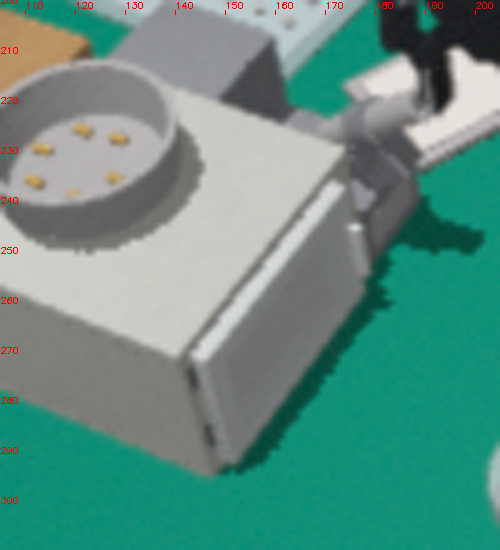

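Run:
```python
from fit import *
F=[.7374,.14138,.19203]
def g(th):
    d=np.array([-np.sin(th),-np.cos(th)]);n=np.array([-np.cos(th),np.sin(th)]); L=[]
    for w,t,z in[(0,.012,.12),(.158,.012,.12),(.158,0,.12),(.158,.012,.01)]:
        v=np.array([-.1,.12])+d*w+n*t; L.append((*v,z))
    return T(F,L)
for th in (0,.04,.08): print(th,proj(S,g(th)).round(1).tolist(),proj(D,g(th)).round(1).tolist())
im=cv2.resize(S["color"][:,:,::-1],None,fx=8,fy=8,interpolation=cv2.INTER_CUBIC)[150*8:175*8+80,310*8:310*8+640]
for th,c in((0,(255,0,255)),(.06,(0,255,255))):
    for uv in proj(S,g(th)): cv2.circle(im,tuple(((uv-[310,150])*8+3.5).astype(int)),3,c,-1)
cv2.imwrite("pics/door.png",im)
im=cv2.resize(D["color"][:,:,::-1],None,fx=8,fy=8,interpolation=cv2.INTER_CUBIC)[220*8:290*8,120*8:200*8]
for th,c in((0,(255,0,255)),(.06,(0,255,255))):
    for uv in proj(D,g(th)): cv2.circle(im,tuple(((uv-[120,220])*8+3.5).astype(int)),3,c,-1)
cv2.imwrite("pics/doord.png",im)
```

```text
0 [[349.9, 135.6], [334.9, 163.2], [338.1, 164.4], [330.0, 182.8]] [[146.1, 271.6], [174.2, 236.6], [171.1, 235.5], [178.0, 257.6]]
0.04 [[349.9, 135.5], [333.3, 162.5], [336.4, 163.7], [328.5, 182.1]] [[146.0, 271.7], [175.7, 237.3], [172.7, 236.1], [179.5, 258.3]]
0.08 [[350.0, 135.5], [331.7, 161.7], [334.8, 163.0], [327.0, 181.3]] [[145.9, 271.8], [177.2, 238.1], [174.2, 236.8], [180.9, 259.1]]
```

View pics/door.png

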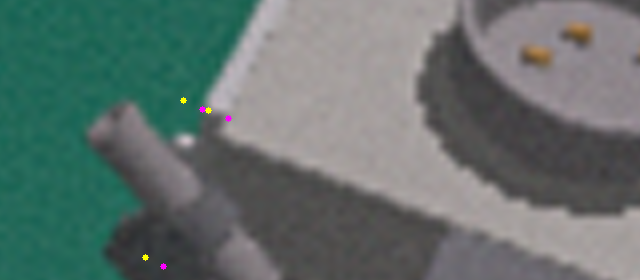

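View pics/doord.png

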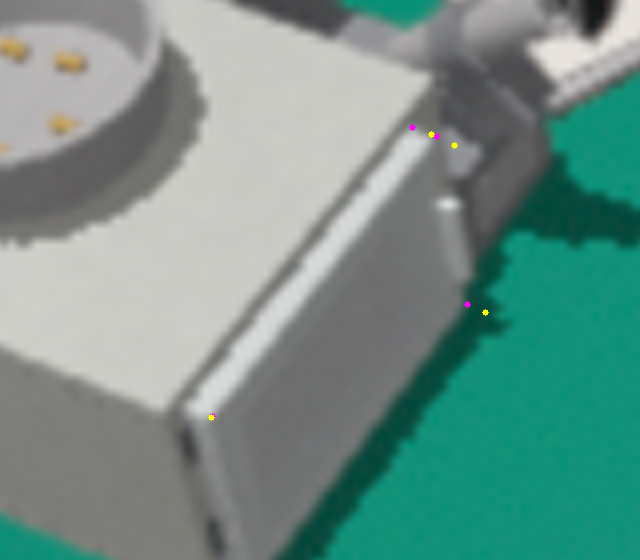

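Run:
```python
from h import *
o=r.observe(); d=cam("wrist"); c=-d["R"].T@d["t"]; print("cam in tool",(o["tool_rot"].T@(c-o["position"])).round(3),"axis",(o["tool_rot"].T@d["R"][2]).round(2))
plan([(.40,-.095,.40,-94.6),(.49,-.095,.40,-94.6)])
```

```text
cam in tool [0.084 0.001 0.031] axis [-0.33 -0.    0.95]
t6.10 pos [0.4822 0.0837 0.4218] yaw11.0 tilt [-0.0433 -0.0095] q [ 0.03 -0.08  1.89 -0.01  1.37 -0.16] F [ 0.1 -0.5 -0.3] w1.001
-> [  0.4    -0.095   0.4   -94.6  ] row [-159.6 -113.7   27. ] 105.6
-> [  0.49   -0.095   0.4   -94.6  ] row [-176.8  -25.5   23.1] 105.6
```

```bash
python3 -m crank '[-177,-25,23,105, -177,-25,23,105, -177,-25,23,105, -177,-25,23,105, -177,-25,23,105, -177,-25,23,105, -177,-25,23,105, -177,-25,23,105, -177,-25,23,105, -177,-25,23,105, -177,-25,23,105, -177,-25,23,105, -177,-25,23,105, -177,-25,23,105, -177,-25,23,105, -177,-25,23,105]' 0
python3 - <<'E'
from h import *
plan([])
d=cam("wrist"); crop(d,0,0,512,384,1.5,"pics/w6.png")
d=cam("scene"); crop(d,215,165,315,265,6,"pics/s6.png")
plan([])
E
```

```text
clock: 7.43
position: [0.4898, -0.0948, 0.3975]
tool_rot: [[0.996, -0.071, -0.048], [-0.071, -0.997, -0.008], [-0.047, 0.011, -0.999]]
force: [-0.8, 0.5, -0.3]
gripper_width: 1.002
t7.43 pos [ 0.4898 -0.0948  0.3975] yaw-94.0 tilt [-0.0481 -0.0078] q [-0.33 -0.04  1.9  -0.02  1.32  1.32] F [-0.8  0.5 -0.3] w1.002
t7.53 pos [ 0.49   -0.0949  0.3982] yaw-93.8 tilt [-0.0468 -0.0083] q [-0.33 -0.04  1.9  -0.02  1.32  1.32] F [0.4 0.3 0.5] w1.002
```

View pics/w6.png

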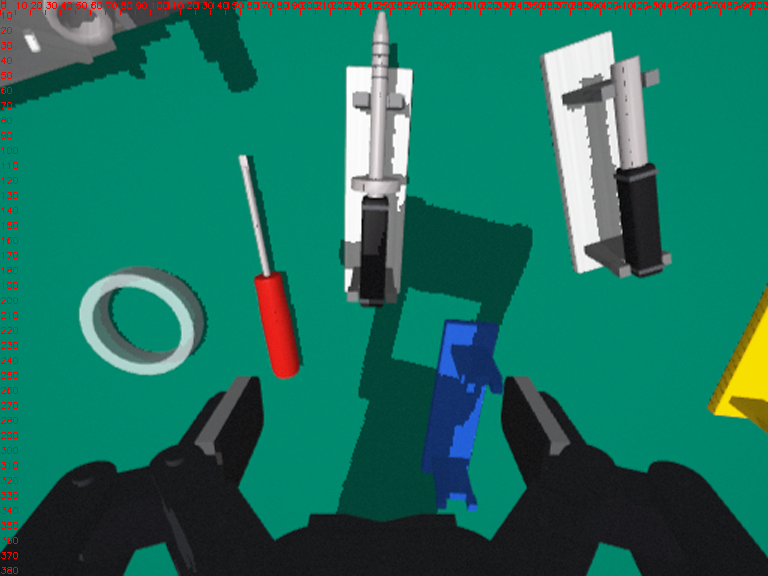

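Run:
```python
from h import *
d=cam("wrist"); u=lambda X,Y:((X+.5)/1.5-.5,(Y+.5)/1.5-.5)
P={k:onz(d,u(*v),z) for k,v,z in [("tip",(381,13),.07),("rear",(371.5,302),.08),("front",(375.5,199),.08),("collarL",(352,186),.07),("collarR",(408,183),.07)]}
for k in P: print(k,P[k].round(4))
a=P["tip"]-P["rear"]; print(np.degrees(np.arctan2(a[1],a[0])),np.hypot(*a[:2]))
for X,Y,z in [(62,22,.155)]: print("mouth",onz(d,u(X,Y),z))
```

```text
tip [ 0.6347 -0.1078  0.07  ]
rear [ 0.4542 -0.0883  0.08  ]
front [ 0.528  -0.0966  0.08  ]
collarL [ 0.5362 -0.0812  0.07  ]
collarR [ 0.5355 -0.1193  0.07  ]
-6.169556809657294 0.18154158516251973
mouth [0.62241557 0.02824392 0.155     ]
```

```bash
cat >> h.py <<'E'
def plang(targets):
    "targets: grasp point world xyz + yaw, keeping tool tilt"
    z=r.observe()["tool_rot"][:,2]
    plan([(*(np.array(t[:3])-r.grasp_offset*z),t[3]) for t in targets])
E
python3 - <<'E'
from h import *
plang([(.496,-.0931,.17,-96),(.496,-.0931,.071,-96)])
E
```

```text
t7.58 pos [ 0.4901 -0.0949  0.3986] yaw-93.8 tilt [-0.046  -0.0086] q [-0.33 -0.04  1.9  -0.02  1.32  1.32] F [-1.2  0.9 -0.3] w0.999
-> [ 5.03e-01 -9.20e-02  3.25e-01 -9.60e+01] row [16.1 -4.9 73.4] 2.2
-> [ 5.03e-01 -9.20e-02  2.26e-01 -9.60e+01] row [ 20.6  -6.  172.3] 2.2
```

```bash
python3 -m crank '[16,-5,40,2.2, 16,-5,75,2.2, 16,-5,75,2.2, 16,-5,75,2.2]' 0
python3 - <<'E'
from h import *
plang([(.496,-.0931,.071,-96)])
d=cam("wrist"); crop(d,0,0,512,384,1.5,"pics/w7.png")
E
```

```text
clock: 7.92
position: [0.5015, -0.0912, 0.3202]
tool_rot: [[0.993, -0.104, -0.053], [-0.105, -0.994, -0.006], [-0.053, 0.012, -0.999]]
force: [0.1, -0.2, 0.5]
gripper_width: 0.998
t7.92 pos [ 0.5015 -0.0912  0.3202] yaw-96.0 tilt [-0.0535 -0.0062] q [-0.31  0.08  1.94 -0.02  1.17  1.37] F [ 0.1 -0.2  0.5] w0.998
-> [ 5.04e-01 -9.20e-02  2.25e-01 -9.60e+01] row [ 7.9 -0.4 94.4] 0.0
```

View pics/w7.png

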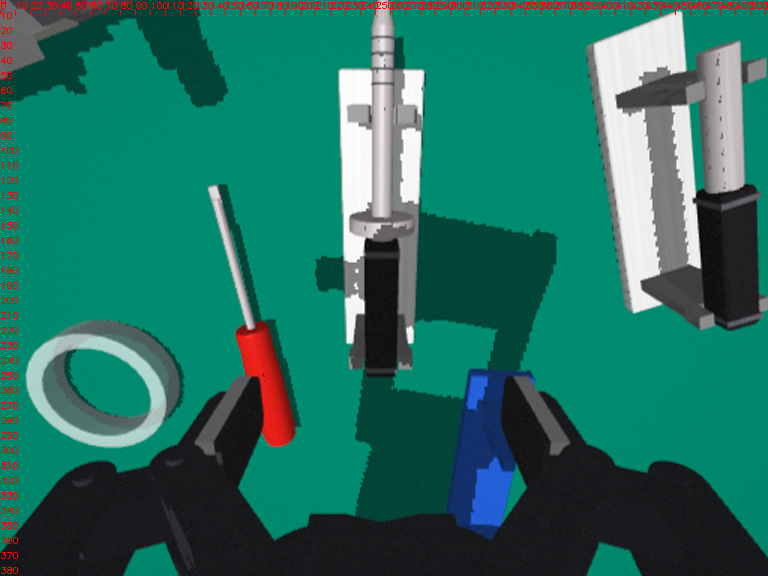

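Run:
```python
from h import *
d=cam("wrist"); u=lambda X,Y:((X+.5)/1.5-.5,(Y+.5)/1.5-.5)
for v in [(468,372),(535,375),(448,520),(498,538)]: print("blue z12",onz(d,u(*v),.012).round(3),"z75",onz(d,u(*v),.075).round(3))
P={k:onz(d,u(*v),z) for k,v,z in [("tip",(382,3),.07),("rear",(379,368),.08),("front",(381,240),.08),("upr rear",(379,250),.07),("collarL",(350,225),.07),("collarR",(414,222),.07)]}
for k in P: print(k,P[k].round(4))
S=cam("scene")
for uv in [(203,168),(232,195),(240,187),(212,160)]: print("blue scene",onz(S,uv,.012).round(3))
```

```text
blue z12 [ 0.404 -0.151  0.012] z75 [ 0.446 -0.139  0.075]
blue z12 [ 0.396 -0.202  0.012] z75 [ 0.439 -0.179  0.075]
blue z12 [ 0.251 -0.128  0.012] z75 [ 0.328 -0.122  0.075]
blue z12 [ 0.223 -0.173  0.012] z75 [ 0.306 -0.156  0.075]
tip [ 0.6344 -0.1087  0.07  ]
rear [ 0.4574 -0.088   0.08  ]
front [ 0.5317 -0.0971  0.08  ]
upr rear [ 0.5238 -0.0953  0.07  ]
collarL [ 0.5388 -0.0817  0.07  ]
collarR [ 0.5368 -0.1151  0.07  ]
blue scene [ 0.218 -0.166  0.012]
blue scene [ 0.389 -0.195  0.012]
blue scene [ 0.387 -0.148  0.012]
blue scene [ 0.216 -0.114  0.012]
```

```bash
python3 -m crank '[8,-1,35,0.5, 9,-1,70,0.5, 10,-1,94,0.5, 10,-1,94,0.5, 10,-1,94,0.5]' 0
python3 - <<'E'
from h import *
plang([(.498,-.0932,.071,-96.5)])
d=cam("wrist"); crop(d,0,0,512,384,1.5,"pics/w8.png")
E
```

```text
clock: 8.48
position: [0.5102, -0.0932, 0.2318]
tool_rot: [[0.993, -0.114, -0.042], [-0.114, -0.993, -0.01], [-0.041, 0.015, -0.999]]
force: [0.5, -0.8, 0.6]
gripper_width: 0.994
t8.48 pos [ 0.5102 -0.0932  0.2318] yaw-96.5 tilt [-0.0424 -0.0098] q [-0.31  0.23  1.97 -0.03  0.99  1.39] F [ 0.5 -0.8  0.6] w0.994
-> [ 5.05e-01 -9.20e-02  2.26e-01 -9.65e+01] row [-5.6 -0.9  6.5] -0.0
```

View pics/w8.png

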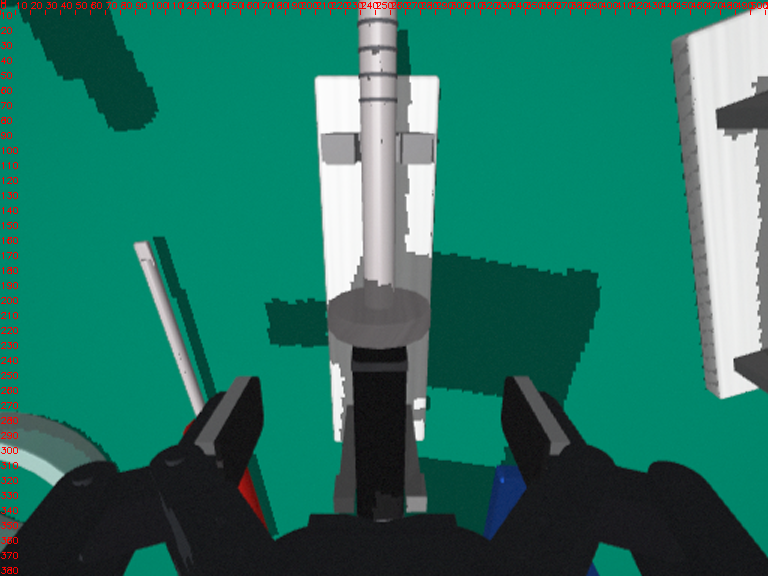

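```bash
python3 -m crank '[-5,-1,6,0, -5,-1,6,0, -5,-1,6,0]' 0; python3 -m crank '[0,0,0,0, 0,0,0,0, 0,0,0,0, 0,0,0,0, 0,0,0,0, 0,0,0,0, 0,0,0,0, 0,0,0,0]' 255 25
python3 - <<'E'
from h import *
plang([])
d=cam("wrist"); crop(d,0,0,512,384,1.5,"pics/w9.png")
E
```

```text
clock: 8.78
position: [0.5066, -0.0921, 0.2291]
tool_rot: [[0.993, -0.113, -0.036], [-0.114, -0.993, -0.012], [-0.035, 0.016, -0.999]]
force: [-0.2, 0.9, 0.3]
gripper_width: 1.002
clock: 9.45
position: [0.5066, -0.0921, 0.2292]
tool_rot: [[0.993, -0.114, -0.036], [-0.114, -0.993, -0.012], [-0.035, 0.016, -0.999]]
force: [-0.8, 0.0, 1.0]
gripper_width: 0.209
t9.45 pos [ 0.5066 -0.0921  0.2292] yaw-96.5 tilt [-0.0364 -0.0118] q [-0.31  0.22  1.98 -0.03  0.97  1.39] F [-0.8  0.   1. ] w0.209
```

View pics/w9.png

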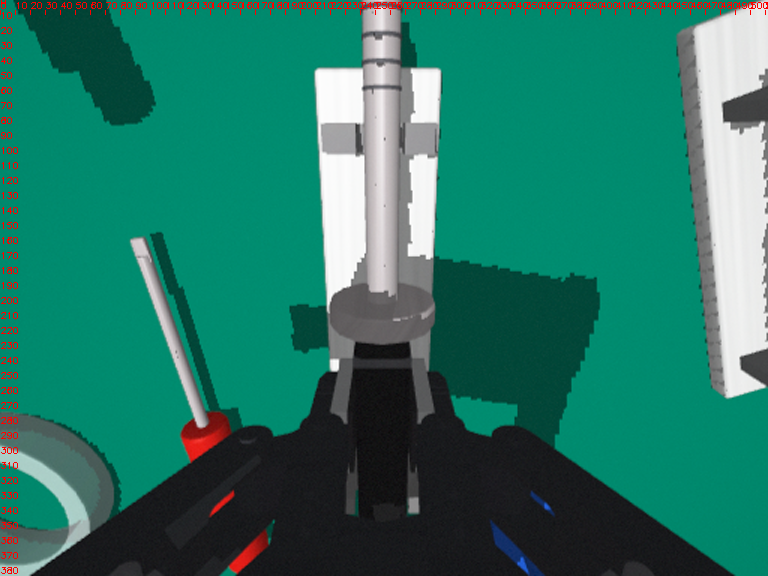

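```bash
python3 -m crank '[0,0,-15,0, 0,0,-40,0, 0,0,-75,0, 0,0,-110,0, 0,0,-150,0, 0,0,-170,0, 0,0,-170,0, 0,0,-170,0]' 255 25
python3 - <<'E'
from h import *
plang([])
d=cam("wrist"); crop(d,0,0,512,384,1.5,"pics/w10.png")
d=cam("scene"); crop(d,215,125,415,265,4,"pics/s10.png")
d=cam("side"); crop(d,135,130,295,250,5,"pics/d10.png")
E
```

```text
clock: 10.17
position: [0.513, -0.0901, 0.4002]
tool_rot: [[0.993, -0.114, -0.034], [-0.114, -0.993, -0.013], [-0.032, 0.016, -0.999]]
force: [-0.7, 0.5, -1.2]
gripper_width: 0.209
t10.17 pos [ 0.513  -0.0901  0.4002] yaw-96.5 tilt [-0.0336 -0.0126] q [-0.3   0.01  1.85 -0.02  1.31  1.39] F [-0.7  0.5 -1.2] w0.209
```

View pics/w10.png

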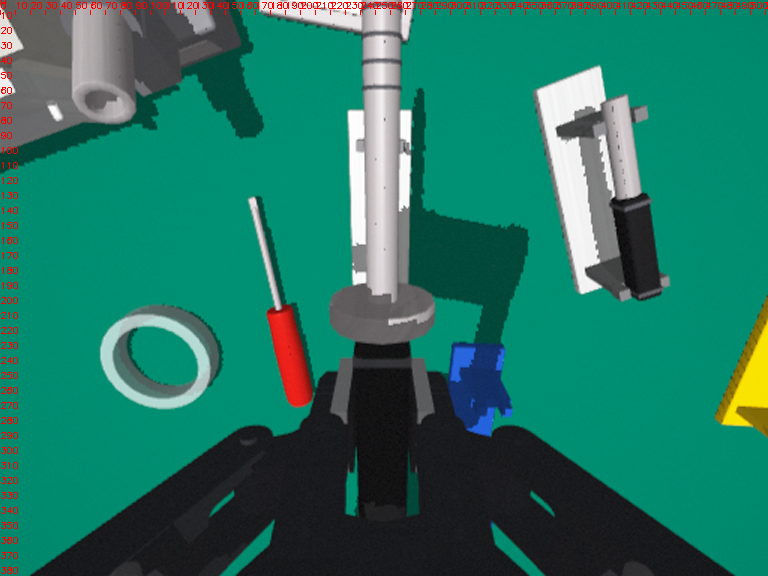

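View pics/s10.png

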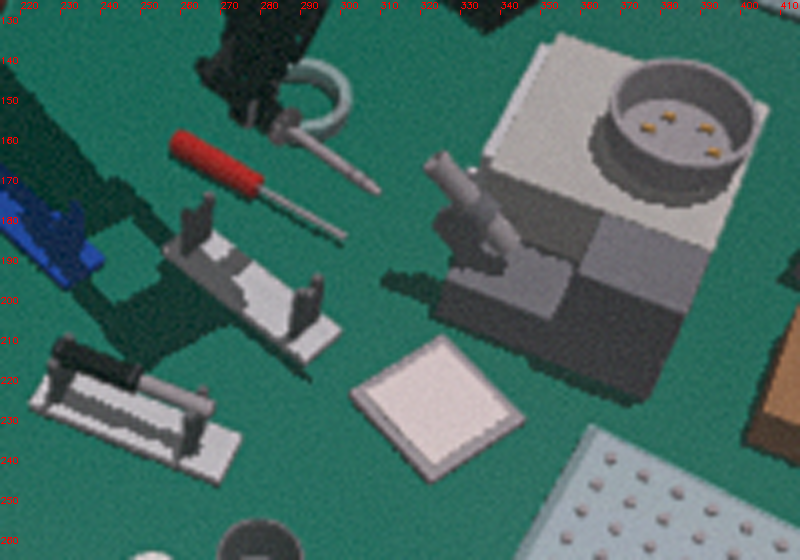

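View pics/d10.png

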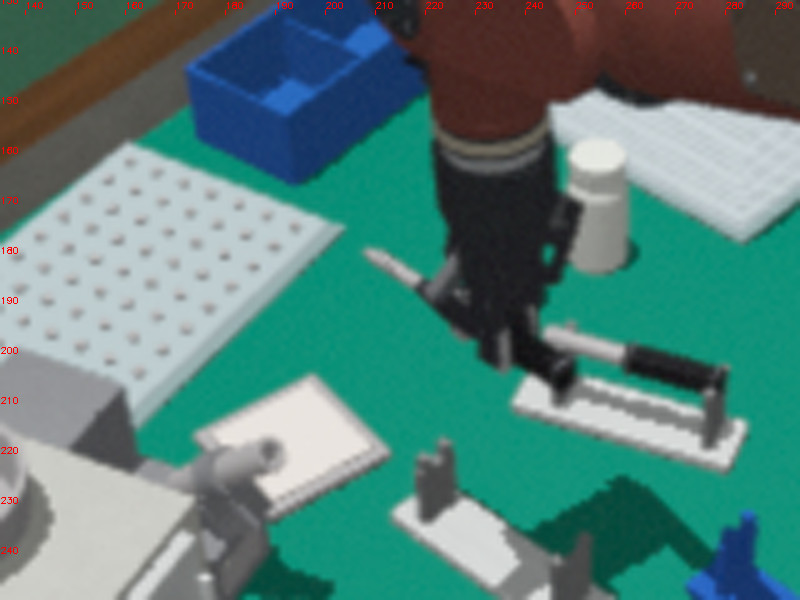

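Run:
```python
from h import *
S=cam("scene");D=cam("side");W=cam("wrist")
us=lambda X,Y:((X+.5)/4-.5+215,(Y+.5)/4-.5+125)
ud=lambda X,Y:((X+.5)/5-.5+135,(Y+.5)/5-.5+130)
uw=lambda X,Y:((X+.5)/1.5-.5,(Y+.5)/1.5-.5)
print("mouth SD",tri([S,D],[us(436,163),ud(269,453)]));print("SDW",tri([S,D,W],[us(436,163),ud(269,453),uw(104,100)]))
print("W z.155",onz(W,uw(104,100),.155), proj(W,[.6186,.019,.155]),uw(104,100))
t,res=tri([S,D],[us(380,190),ud(367,250)]);print("tip",t,res)
o=r.observe();g=o["position"]+r.grasp_offset*o["tool_rot"][:,2];v=t-g;print("grasp",g,"v",v,np.linalg.norm(v),"pitch",np.degrees(np.arctan2(v[2],np.hypot(*v[:2]))),"yaw",np.degrees(np.arctan2(v[1],v[0])))
crop(W,0,0,120,100,6,"pics/wm.png")
crop(S,310,150,350,190,12,"pics/sm.png")
crop(D,160,205,210,245,12,"pics/dm.png")
print(W["rvec"],W["tvec"])
```

```text
mouth SD (array([0.62231273, 0.02054975, 0.15364689]), array([0.00084326]))
SDW (array([0.62178054, 0.02021067, 0.15319803]), array([0.00196897]))
W z.155 [0.62039146 0.01811984 0.155     ] [[68.82852955 69.59804713]] (69.16666666666667, 66.5)
tip [ 0.63538255 -0.10402007  0.23973671] [0.00021378]
grasp [ 0.50584727 -0.09151773  0.24206636] v [ 0.12953528 -0.01250234 -0.00232964] 0.1301580715402836 pitch -1.025567366839119 yaw -5.512933013139964
[-1.89821759  2.13651117  0.38616705] [-0.03613804  0.43018352  0.55527865]
```

View pics/wm.png

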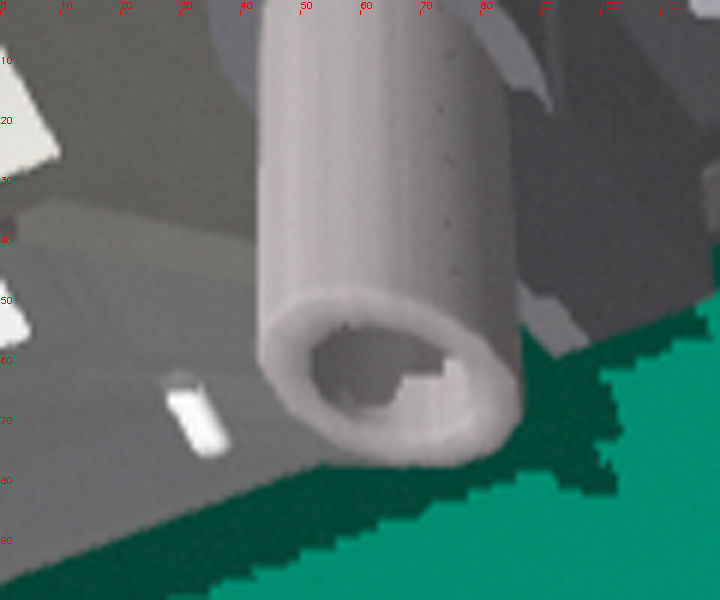

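View pics/sm.png

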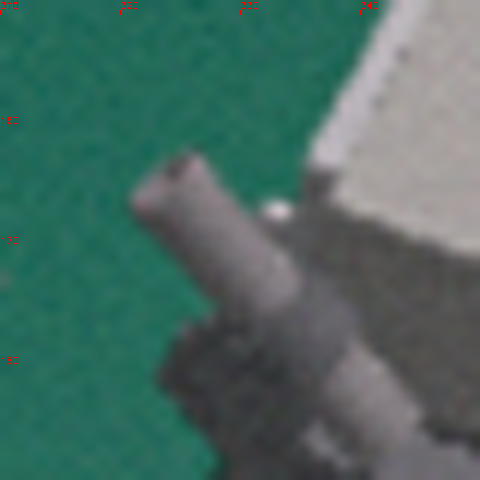

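View pics/dm.png

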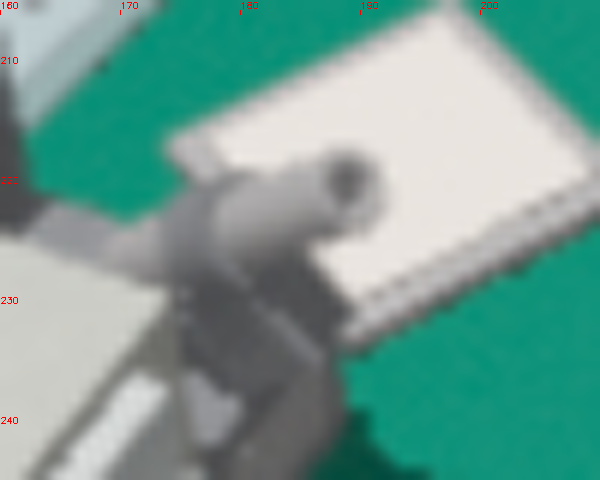

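```bash
cat > tube.py <<'E'
from h import *
M=np.array([.620,.0195,.1545]); YAW=11.0
u=np.array([np.cos(np.radians(YAW)),np.sin(np.radians(YAW)),0]); up=np.array([0,0,1.])
def G(phi,dx,dz,L=.130,off=.005):
    "grasp pt for rod pitched down phi deg, tip at M + dx*u + dz*up (mm)"
    p=np.radians(phi); tip=M+u*dx/1000+up*dz/1000
    return (*(tip-L*(u*np.cos(p)-up*np.sin(p))-off*(-u*np.sin(p)-up*np.cos(p))),YAW-90)
def ax(s): # on axis depth s
    return s*np.cos(np.radians(40)),-s*np.sin(np.radians(40))
E
python3 - <<'E'
from tube import *
W=cam("wrist"); print(onz(W,(64.8,62.4),.155),proj(W,[M,[.6186,.019,.155]]))
S=cam("scene");D=cam("side"); print(proj(S,[M]),proj(D,[M]))
print("3view",tri([S,D,W],[((170/12)+310-.46,(183/12)+150-.46),(348/12+160-.46,182/12+205-.46),(64.8,62.4)]))
print("bore S",tri([S,D],[((170/12)+310-.46,(183/12)+150-.46),(348/12+160-.46,182/12+205-.46)]))
plang([G(0,-40,0),G(0,-40,30)])
E
```

```text
[0.6234855  0.02024017 0.155     ] [[68.21010356 68.03766266]
 [69.23205759 70.18135244]]
[[323.0997987  165.04910549]] [[189.28305378 220.15582111]]
3view (array([0.6224839 , 0.0200242 , 0.15614537]), array([0.00134028]))
bore S (array([0.62183165, 0.02048273, 0.15631313]), array([0.00037994]))
t10.62 pos [ 0.5126 -0.09    0.3979] yaw-96.5 tilt [-0.0383 -0.0111] q [-0.3   0.01  1.85 -0.02  1.31  1.39] F [ 0.1  0.1 -1.5] w0.203
-> [ 4.59e-01 -1.10e-02  3.14e-01 -7.90e+01] row [-59.  -73.5  84.9] -17.5
-> [ 4.59e-01 -1.10e-02  3.44e-01 -7.90e+01] row [-60.1 -73.   55. ] -17.5
```

```bash
sed -i 's/M=np.array.*; YAW/M=np.array([.622,.0202,.156]); YAW/' tube.py; python3 -m crank '[-57,-73,0,-17.5, -57,-73,0,-17.5, -57,-73,0,-17.5, -57,-73,20,-17.5, -57,-73,50,-17.5, -57,-73,83,-17.5, -57,-73,83,-17.5, -57,-73,83,-17.5, -57,-73,83,-17.5]' 255 25
python3 - <<'E'
from tube import *
plang([G(0,-40,0),G(0,-10,0)])
d=cam("wrist"); crop(d,0,0,512,384,1.5,"pics/w11.png")
d=cam("scene"); crop(d,270,130,350,190,9,"pics/s11.png")
d=cam("side"); crop(d,160,180,260,250,8,"pics/d11.png")
E
```

```text
clock: 11.37
position: [0.4618, -0.0121, 0.3172]
tool_rot: [[0.981, 0.19, -0.037], [0.19, -0.982, -0.011], [-0.038, 0.004, -0.999]]
force: [0.4, -0.4, -1.1]
gripper_width: 0.205
t11.37 pos [ 0.4618 -0.0121  0.3172] yaw-79.0 tilt [-0.0367 -0.0114] q [-0.17 -0.03  2.05 -0.02  1.15  1.21] F [ 0.4 -0.4 -1.1] w0.205
-> [ 4.61e-01 -1.00e-02  3.16e-01 -7.90e+01] row [-0.6 -1.8  1.7] -0.0
-> [ 4.90e-01 -5.00e-03  3.16e-01 -7.90e+01] row [29.3 -1.8  0.5] -0.0
```

View pics/w11.png

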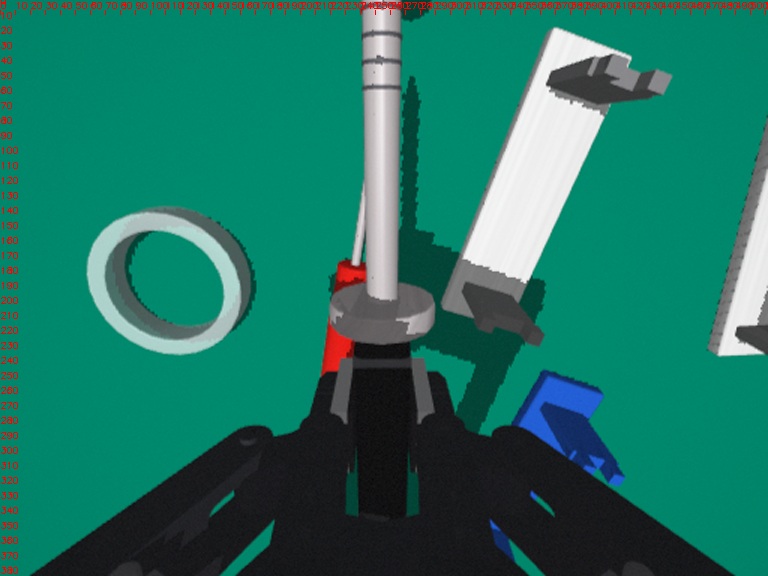

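View pics/s11.png

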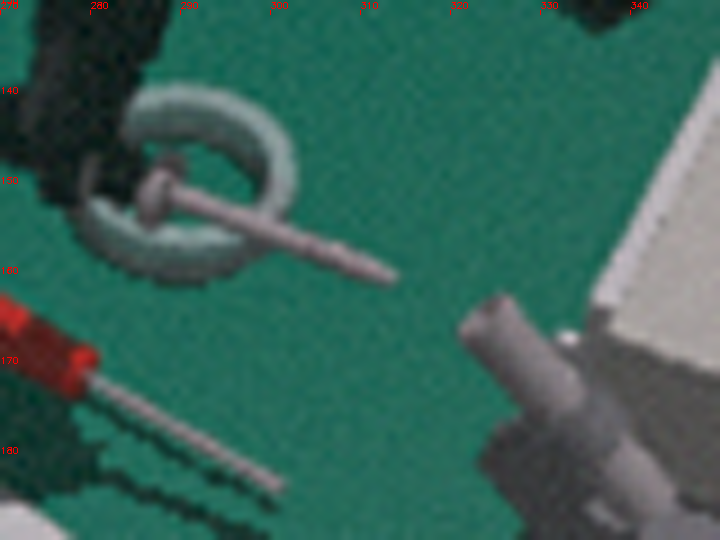

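View pics/d11.png

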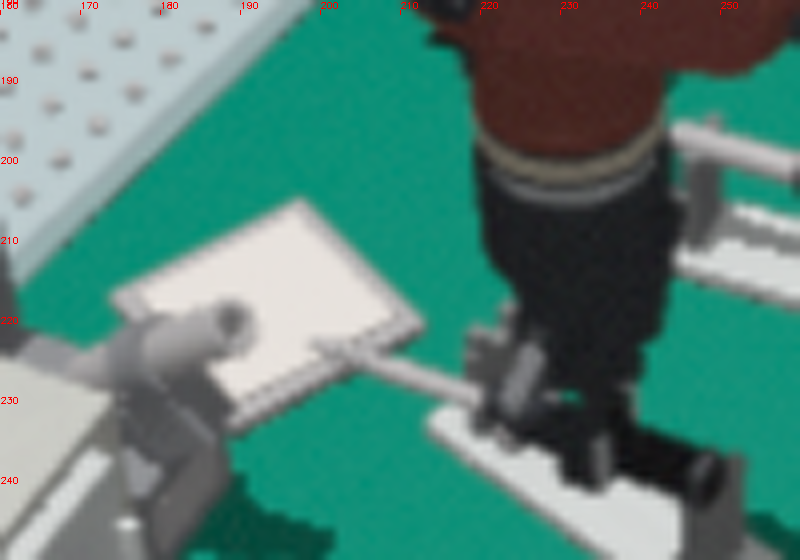

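```bash
cat >> tube.py <<'E'
def rel(P):
    v=np.array(P)-M; return np.array([v@u, v@np.array([-u[1],u[0],0]), v[2]])*1000
E
python3 - <<'E'
from tube import *
S=cam("scene");D=cam("side")
us=lambda X,Y:((X+.5)/9-.5+270,(Y+.5)/9-.5+130); ud=lambda X,Y:((X+.5)/8-.5+160,(Y+.5)/8-.5+180)
t=tri([S,D],[us(396,279),ud(316,343)]); print(t, rel(t[0]))
m=tri([S,D],[us(486,314),ud(234,320)]); print(m, rel(m[0]))
o=r.observe(); g=o["position"]+r.grasp_offset*o["tool_rot"][:,2]; print("g rel",rel(g))
plang([G(0,-40,0),G(0,-10,0),G(0,4,-1),G(0,8,0)])
E
```

```text
(array([0.58437486, 0.01171688, 0.15891375]), array([0.00124856])) [-38.55251663  -1.14804316   2.91374879]
(array([0.62086914, 0.02033024, 0.15749885]), array([9.15021093e-05])) [-1.08523169  0.34362856  1.49884502]
g rel [-168.87810986   -1.99473519    7.23597818]
t11.62 pos [ 0.462  -0.0122  0.3178] yaw-79.0 tilt [-0.0348 -0.0118] q [-0.17 -0.03  2.05 -0.02  1.15  1.21] F [ 0.2  0.4 -1.3] w0.208
-> [ 4.61e-01 -1.00e-02  3.16e-01 -7.90e+01] row [-1.  -2.   2.3] -0.0
-> [ 4.90e-01 -5.00e-03  3.16e-01 -7.90e+01] row [28.9 -2.   1.2] -0.0
-> [ 5.04e-01 -2.00e-03  3.15e-01 -7.90e+01] row [43.  -2.   1.7] -0.0
-> [ 5.08e-01 -1.00e-03  3.16e-01 -7.90e+01] row [46.9 -2.   0.5] -0.0
```

```bash
python3 -m crank '[10,-1.7,0,0, 20,-1.7,0,0, 30,-1.7,0.5,0, 36,-1.7,0.5,0, 40,-1.7,0.5,0, 43,-1.7,0.5,0, 44,-1.7,0.5,0, 44,-1.7,0.5,0]' 255 25
python3 - <<'E'
from tube import *
plang([])
o=r.observe(); g=o["position"]+r.grasp_offset*o["tool_rot"][:,2]; print("g rel",rel(g))
d=cam("scene"); crop(d,270,130,350,190,9,"pics/s12.png")
d=cam("side"); crop(d,160,180,260,250,8,"pics/d12.png")
E
```

```text
clock: 12.28
position: [0.5048, -0.0021, 0.3152]
tool_rot: [[0.981, 0.19, -0.036], [0.19, -0.982, -0.012], [-0.038, 0.005, -0.999]]
force: [-0.7, -0.8, -1.7]
gripper_width: 0.206
t12.28 pos [ 0.5048 -0.0021  0.3152] yaw-79.0 tilt [-0.0361 -0.0116] q [-0.14  0.07  1.96 -0.02  1.15  1.25] F [-0.7 -0.8 -1.7] w0.206
g rel [-125.15577866   -0.18317617    4.61779191]
```

View pics/s12.png

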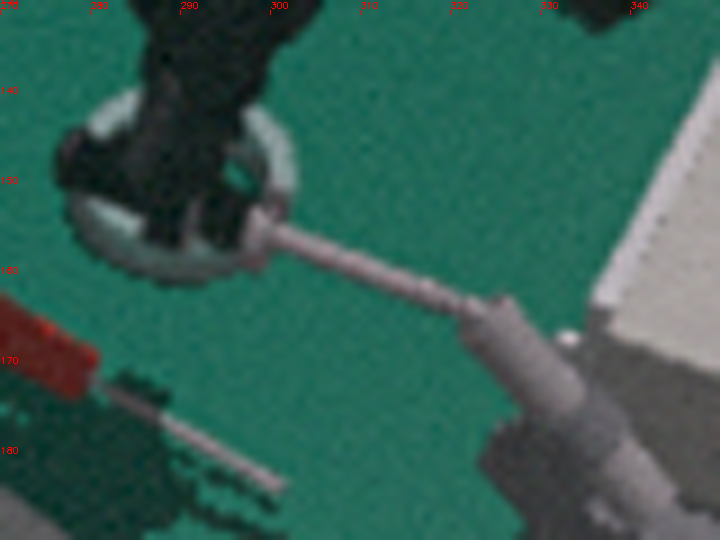

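View pics/d12.png

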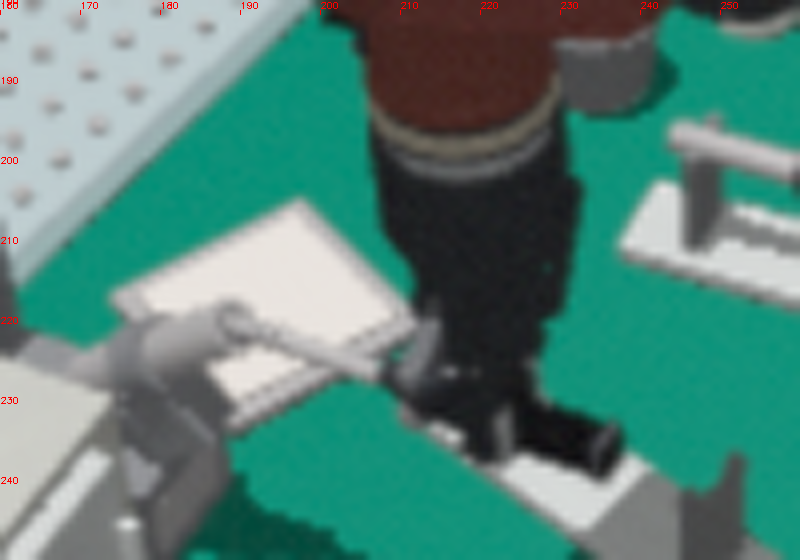

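Run:
```python
from tube import *
L=[]
for phi in range(0,42,4):
    k=phi/40; e=ax(14); L.append(G(phi,6+k*(e[0]-6),-0.5+k*(e[1]+.5)))
plang(L)
```

```text
t12.38 pos [ 0.5045 -0.0021  0.3154] yaw-79.0 tilt [-0.0356 -0.0116] q [-0.14  0.07  1.96 -0.02  1.15  1.25] F [-0.2 -0.3 -1.2] w0.207
-> [ 5.06e-01 -2.00e-03  3.15e-01 -7.90e+01] row [ 1.3 -0.2  0.3] -0.0
-> [ 5.07e-01 -1.00e-03  3.23e-01 -7.90e+01] row [ 2.2 -0.2 -8. ] -0.0
-> [ 5.09e-01 -1.00e-03  3.31e-01 -7.90e+01] row [  3.6  -0.2 -16.2] -0.0
-> [ 5.11e-01 -1.00e-03  3.39e-01 -7.90e+01] row [  5.7  -0.1 -24.3] -0.0
-> [  0.514  -0.      0.347 -79.   ] row [  8.4  -0.1 -32.3] -0.0
-> [ 5.17e-01  1.00e-03  3.55e-01 -7.90e+01] row [ 11.8  -0.  -40.1] -0.0
-> [ 5.22e-01  1.00e-03  3.62e-01 -7.90e+01] row [ 15.7  -0.  -47.7] -0.0
-> [ 5.26e-01  2.00e-03  3.70e-01 -7.90e+01] row [ 20.2   0.  -55. ] -0.0
-> [ 5.31e-01  3.00e-03  3.76e-01 -7.90e+01] row [ 25.2   0.  -62. ] -0.0
-> [ 5.37e-01  4.00e-03  3.83e-01 -7.90e+01] row [ 30.8   0.1 -68.7] -0.0
-> [ 5.43e-01  6.00e-03  3.89e-01 -7.90e+01] row [ 36.9   0.1 -75. ] -0.0
```

```bash
python3 -m crank '[3,0,0,0, 4,0,-4,0, 5,0,-8,0, 6,0,-12,0, 6.5,0,-16,0, 7.5,0,-20,0, 8.5,0,-24,0, 10,0,-28,0, 11,0,-32,0, 11,0,-32,0]' 255 20
python3 - <<'E'
from tube import *
o=r.observe(); g=o["position"]+r.grasp_offset*o["tool_rot"][:,2]; print("g rel",rel(g))
L=[]
for phi in range(16,42,4):
    k=phi/40; e=ax(14); L.append(G(phi,6+k*(e[0]-6),-0.5+k*(e[1]+.5)))
plang(L)
d=cam("scene"); crop(d,270,130,350,190,9,"pics/s13.png")
d=cam("side"); crop(d,160,180,260,250,8,"pics/d13.png")
E
```

```text
clock: 13.22
position: [0.5174, 0.0003, 0.3485]
tool_rot: [[0.981, 0.19, -0.032], [0.19, -0.982, -0.012], [-0.034, 0.005, -0.999]]
force: [-1.4, -0.6, -2.7]
gripper_width: 0.202
g rel [-111.78506634   -0.36780958   37.91417746]
t13.22 pos [5.174e-01 3.000e-04 3.485e-01] yaw-79.0 tilt [-0.0324 -0.0119] q [-0.13  0.05  1.91 -0.02  1.21  1.25] F [-1.4 -0.6 -2.7] w0.202
-> [  0.513  -0.      0.347 -79.   ] row [-3.9 -0.4  1.3] -0.0
-> [ 5.17e-01  1.00e-03  3.55e-01 -7.90e+01] row [-0.5 -0.3 -6.5] -0.0
-> [ 5.21e-01  1.00e-03  3.62e-01 -7.90e+01] row [  3.4  -0.3 -14.1] -0.0
-> [ 5.26e-01  2.00e-03  3.70e-01 -7.90e+01] row [  7.9  -0.3 -21.4] -0.0
-> [ 5.31e-01  3.00e-03  3.76e-01 -7.90e+01] row [ 13.   -0.2 -28.4] -0.0
-> [ 5.37e-01  4.00e-03  3.83e-01 -7.90e+01] row [ 18.6  -0.2 -35. ] -0.0
-> [ 5.43e-01  6.00e-03  3.89e-01 -7.90e+01] row [ 24.7  -0.2 -41.3] -0.0
```

View pics/s13.png

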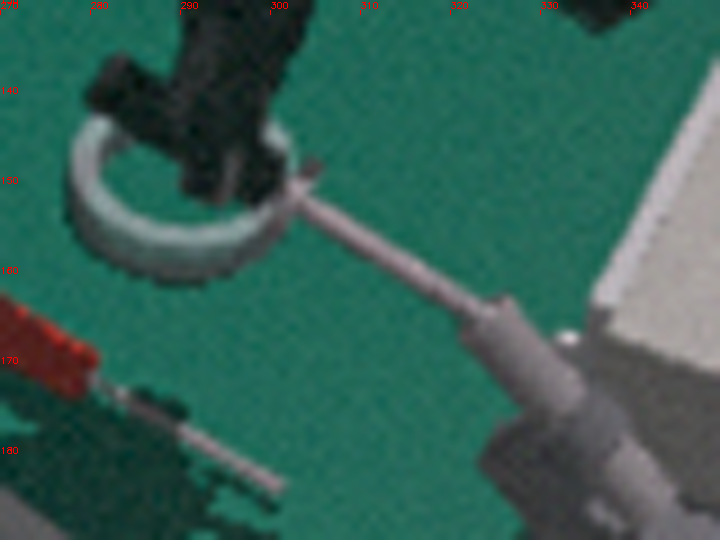

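View pics/d13.png

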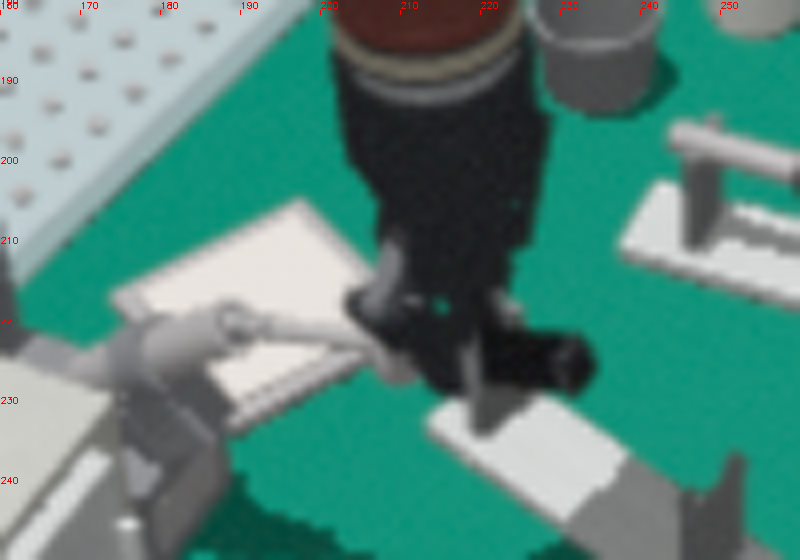

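Tilting works (rod pivots in the grip, tip trapped in the bore). Continue to 40°.

```bash
python3 -m crank '[1,0,-4,0, 2,0,-8,0, 4,0,-12,0, 6,0,-16,0, 8,0,-19,0, 10,0,-23,0, 12.5,0,-26,0, 15,0,-29,0, 17.5,0,-32,0, 20,0,-35,0, 23,0,-38,0, 25.5,0,-41,0, 25.5,0,-41,0]' 255 20
python3 - <<'E'
from tube import *
o=r.observe(); g=o["position"]+r.grasp_offset*o["tool_rot"][:,2]; print("g rel",rel(g))
plang([G(40,*ax(s)) for s in (14,30,50,70,95)])
d=cam("scene"); crop(d,270,130,350,190,9,"pics/s14.png")
d=cam("side"); crop(d,160,180,260,250,8,"pics/d14.png")
d=cam("wrist"); crop(d,0,0,512,384,1.5,"pics/w14.png")
E
```

```text
clock: 14.4
position: [0.5443, 0.0058, 0.3889]
tool_rot: [[0.981, 0.19, -0.03], [0.19, -0.982, -0.012], [-0.032, 0.006, -0.999]]
force: [-1.1, -0.5, -3.3]
gripper_width: 0.205
g rel [-83.89471716  -0.2288089   78.25673537]
t14.40 pos [0.5443 0.0058 0.3889] yaw-79.0 tilt [-0.0301 -0.0116] q [-0.11  0.07  1.81 -0.02  1.29  1.27] F [-1.1 -0.5 -3.3] w0.205
-> [ 5.43e-01  6.00e-03  3.89e-01 -7.90e+01] row [-1.8 -0.2 -0.1] -0.0
-> [ 5.55e-01  8.00e-03  3.79e-01 -7.90e+01] row [10.8 -0.3  9.8] -0.0
-> [ 5.70e-01  1.10e-02  3.66e-01 -7.90e+01] row [26.5 -0.4 22.2] -0.0
-> [ 5.85e-01  1.40e-02  3.53e-01 -7.90e+01] row [42.3 -0.5 34.5] -0.0
-> [ 6.03e-01  1.70e-02  3.37e-01 -7.90e+01] row [61.9 -0.6 50. ] -0.0
```

View pics/s14.png

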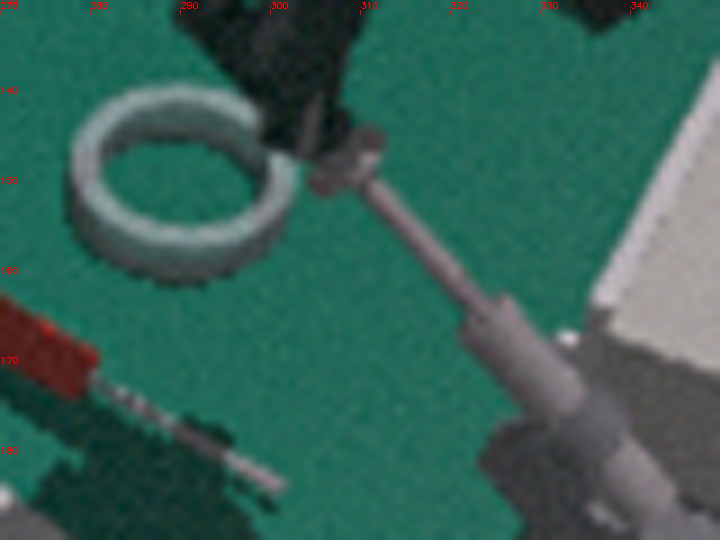

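View pics/d14.png

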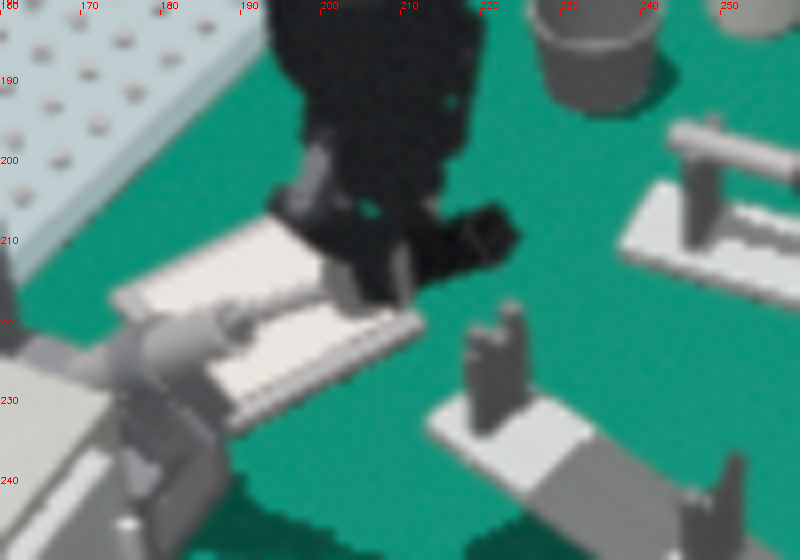

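View pics/w14.png

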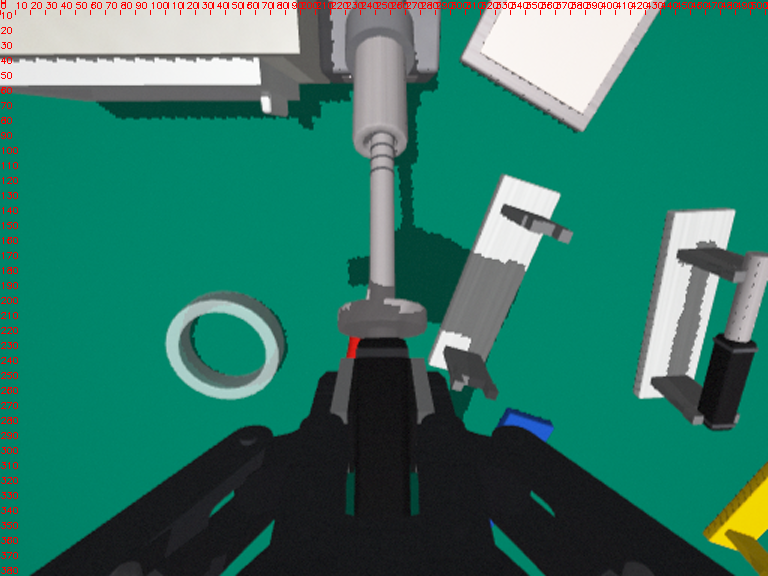

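```bash
python3 -m crank '[4,0,3,0, 8,0,6.5,0, 12,0,10,0, 16,0,13,0, 20,0,16.5,0, 24,0,19.5,0, 28,0,23,0, 32,0,26,0, 36,0,29,0, 40,0,32.5,0, 44,0,35.5,0, 48,0,39,0, 52,0,42,0, 52,0,42,0]' 255 20
python3 - <<'E'
from tube import *
o=r.observe(); g=o["position"]+r.grasp_offset*o["tool_rot"][:,2]; print("g rel",rel(g))
plang([G(40,*ax(s)) for s in (80,95,100)])
d=cam("scene"); crop(d,270,130,350,190,9,"pics/s15.png")
d=cam("side"); crop(d,160,180,260,250,8,"pics/d15.png")
d=cam("wrist"); crop(d,0,0,512,384,1.5,"pics/w15.png")
E
```

```text
clock: 15.72
position: [0.5942, 0.0152, 0.344]
tool_rot: [[0.981, 0.19, -0.03], [0.19, -0.982, -0.011], [-0.032, 0.005, -0.999]]
force: [-1.7, 0.3, -0.8]
gripper_width: 0.211
g rel [-33.17082027  -0.4623157   33.34923685]
t15.72 pos [0.5942 0.0152 0.344 ] yaw-79.0 tilt [-0.0304 -0.0114] q [-0.09  0.22  1.73 -0.01  1.22  1.3 ] F [-1.7  0.3 -0.8] w0.211
-> [ 5.92e-01  1.50e-02  3.47e-01 -7.90e+01] row [-2.  -0.4 -2.6] -0.0
-> [ 6.04e-01  1.70e-02  3.37e-01 -7.90e+01] row [ 9.8 -0.5  6.7] -0.0
-> [ 6.07e-01  1.80e-02  3.34e-01 -7.90e+01] row [13.7 -0.5  9.8] -0.0
```

View pics/w15.png

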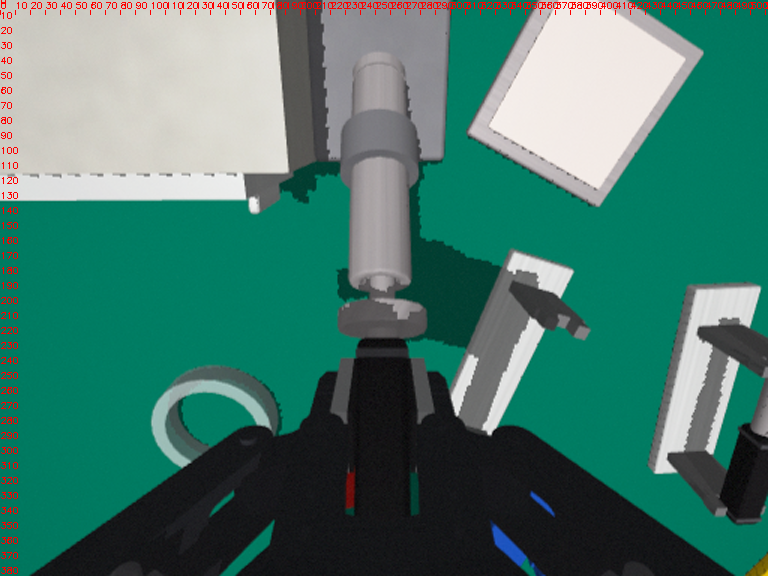

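View pics/s15.png

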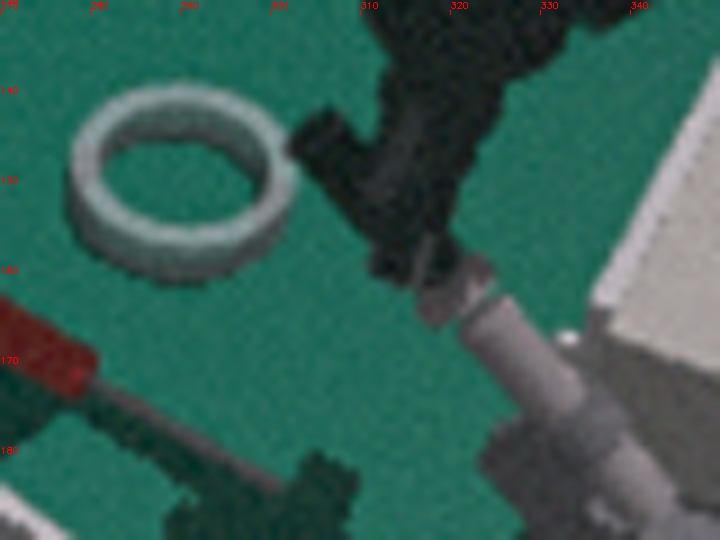

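```bash
python3 -m crank '[2,0,1.5,0, 4,0,3,0, 6,0,4.5,0, 7.5,0,5.5,0, 9,0,6.7,0, 10,0,7.5,0, 11,0,8.3,0, 12,0,9,0, 12,0,9,0]' 255 20
python3 - <<'E'
from tube import *
o=r.observe(); g=o["position"]+r.grasp_offset*o["tool_rot"][:,2]; print("g rel",rel(g))
plang([])
d=cam("scene"); crop(d,270,130,350,190,9,"pics/s16.png")
d=cam("wrist"); crop(d,170,80,340,250,4,"pics/w16.png")
E
```

```text
clock: 16.62
position: [0.6041, 0.017, 0.338]
tool_rot: [[0.981, 0.191, -0.038], [0.19, -0.982, -0.013], [-0.04, 0.006, -0.999]]
force: [-13.0, -1.0, 14.2]
gripper_width: 0.209
g rel [-24.36068777  -0.62696385  27.42947102]
t16.62 pos [0.6041 0.017  0.338 ] yaw-79.0 tilt [-0.038  -0.0131] q [-0.08  0.25  1.71 -0.02  1.22  1.3 ] F [-13.   -1.   14.2] w0.209
```

View pics/w16.png

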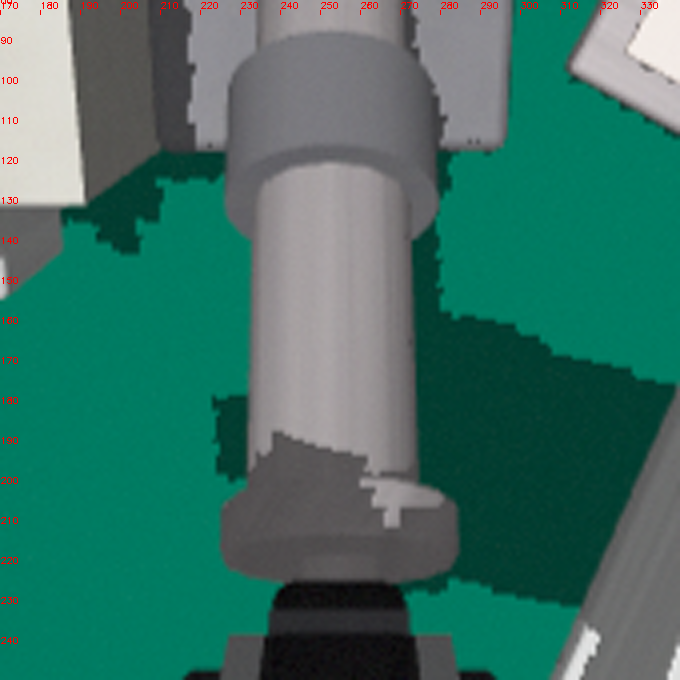

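View pics/s16.png

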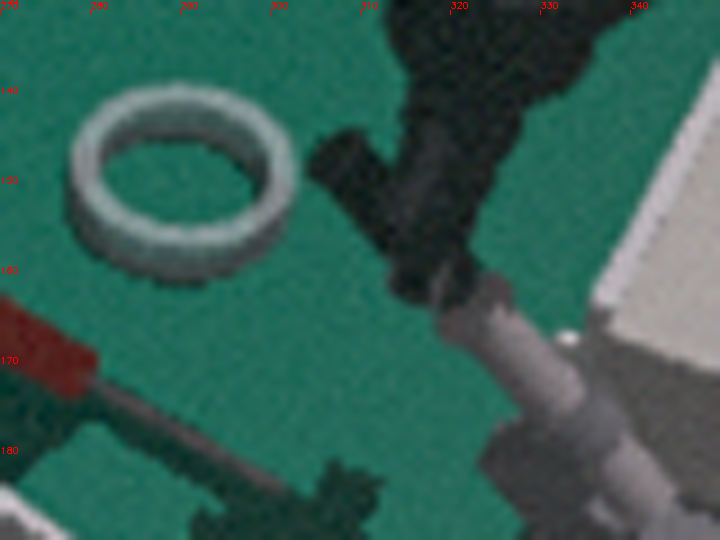

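```bash
python3 -m crank '[-4,0,-3,0, -9,0,-7,0, -14,0,-11,0, -19,0,-15,0, -24,0,-19,0, -29,0,-23,0, -34,0,-27,0, -39,0,-31,0, -44,0,-35,0, -49,0,-39.5,0, -54,0,-43.5,0, -59,0,-47.5,0, -59,0,-47.5,0]' 255 20
python3 - <<'E'
from tube import *
o=r.observe(); g=o["position"]+r.grasp_offset*o["tool_rot"][:,2]; print("g rel",rel(g))
L=[G(40,*ax(14))]
for phi in range(36,-1,-4):
    k=phi/40; e=ax(14); L.append(G(phi,6+k*(e[0]-6),-1+k*(e[1]+1)))
plang(L)
d=cam("scene"); crop(d,270,130,350,190,9,"pics/s17.png")
d=cam("side"); crop(d,160,180,260,250,8,"pics/d17.png")
E
```

```text
clock: 17.8
position: [0.5472, 0.0062, 0.3887]
tool_rot: [[0.981, 0.191, -0.038], [0.19, -0.982, -0.013], [-0.04, 0.006, -0.999]]
force: [-0.6, 0.2, -2.2]
gripper_width: 0.205
g rel [-82.30122503  -0.35112715  78.11806613]
t17.80 pos [0.5472 0.0062 0.3887] yaw-79.0 tilt [-0.038  -0.0134] q [-0.11  0.08  1.8  -0.02  1.3   1.27] F [-0.6  0.2 -2.2] w0.205
-> [ 5.44e-01  6.00e-03  3.89e-01 -7.90e+01] row [-3.4 -0.3 -0.1] -0.0
-> [ 5.38e-01  5.00e-03  3.83e-01 -7.90e+01] row [-9.4 -0.4  6.2] -0.0
-> [ 5.32e-01  4.00e-03  3.76e-01 -7.90e+01] row [-15.   -0.4  13. ] -0.0
-> [ 5.27e-01  3.00e-03  3.69e-01 -7.90e+01] row [-20.   -0.5  20.1] -0.0
-> [ 5.22e-01  2.00e-03  3.62e-01 -7.90e+01] row [-24.5  -0.5  27.5] -0.0
-> [ 5.18e-01  1.00e-03  3.55e-01 -7.90e+01] row [-28.4  -0.5  35.1] -0.0
-> [  0.514   0.      0.347 -79.   ] row [-31.7  -0.6  43. ] -0.0
-> [  0.511  -0.      0.339 -79.   ] row [-34.4  -0.6  51. ] -0.0
-> [ 5.09e-01 -1.00e-03  3.31e-01 -7.90e+01] row [-36.5  -0.7  59.2] -0.0
-> [ 5.07e-01 -1.00e-03  3.23e-01 -7.90e+01] row [-37.9  -0.7  67.4] -0.0
-> [ 5.06e-01 -1.00e-03  3.15e-01 -7.90e+01] row [-38.7  -0.8  75.7] -0.0
```

View pics/s17.png

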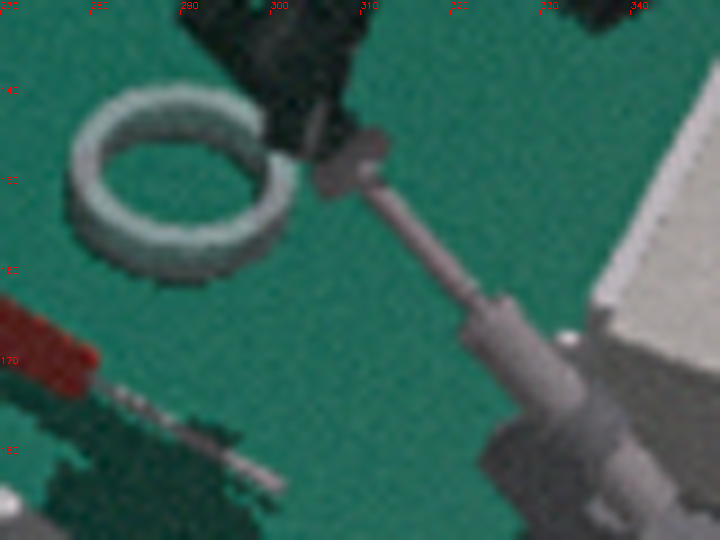

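View pics/d17.png

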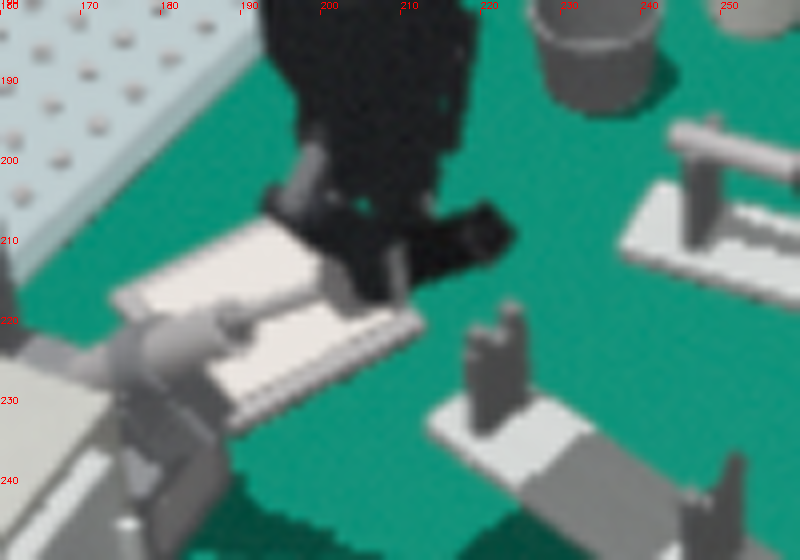

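```bash
python3 -m crank '[-4,0,3,0, -9,0,7,0, -14,0,13,0, -17,0,16.5,0, -20,0,20,0, -22,0,24,0, -24,0,27.5,0, -26,0,31,0, -28,0,35,0, -30,0,39,0, -31.5,0,43,0, -33,0,47,0, -34,0,51,0, -35,0,55,0, -36,0,59,0, -37,0,63,0, -37,0,67,0, -38,0,71,0, -38,0,75,0, -38,0,75,0]' 255 20
python3 - <<'E'
from tube import *
o=r.observe(); g=o["position"]+r.grasp_offset*o["tool_rot"][:,2]; print("g rel",rel(g))
plang([G(0,6,-1),G(0,-40,-1)])
d=cam("scene"); crop(d,270,130,350,190,9,"pics/s18.png")
d=cam("side"); crop(d,160,180,260,250,8,"pics/d18.png")
E
```

```text
clock: 19.57
position: [0.5069, -0.0019, 0.3132]
tool_rot: [[0.981, 0.191, -0.04], [0.19, -0.982, -0.013], [-0.042, 0.005, -0.999]]
force: [-0.0, 0.0, 1.0]
gripper_width: 0.204
g rel [-123.64634019   -0.52359665    2.64541793]
t19.57 pos [ 0.5069 -0.0019  0.3132] yaw-79.0 tilt [-0.0401 -0.013 ] q [-0.14  0.08  1.95 -0.02  1.15  1.25] F [-0.  0.  1.] w0.204
-> [ 5.06e-01 -1.00e-03  3.15e-01 -7.90e+01] row [-0.4 -0.5 -1.3] -0.0
-> [ 4.61e-01 -1.00e-02  3.15e-01 -7.90e+01] row [-46.4  -0.5   0.6] -0.0
```

View pics/s18.png

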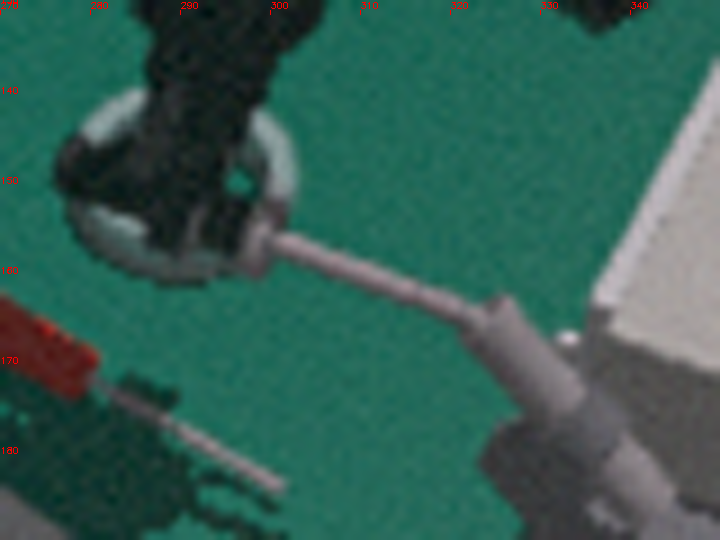

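View pics/d18.png

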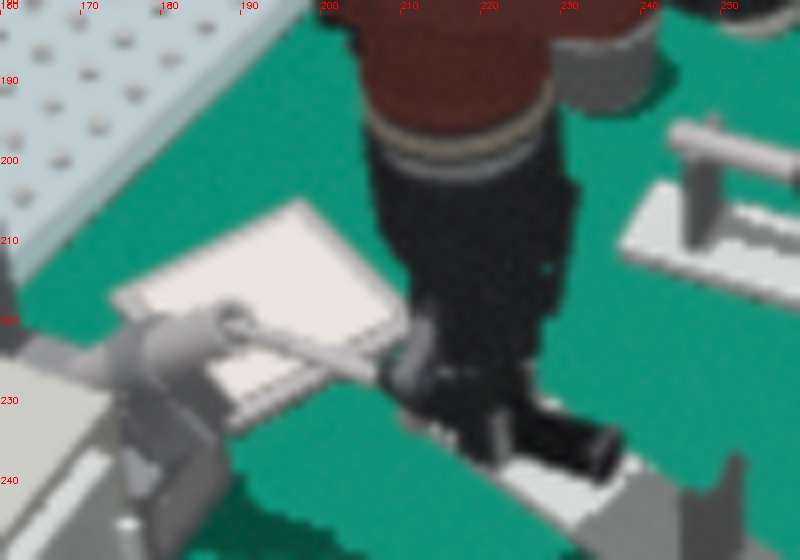

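```bash
python3 -m crank '[-6,0,0,0, -14,0,0,0, -24,0,0,0, -34,0,0,0, -44,0,0,0, -50,0,0,0, -50,0,0,0, -50,0,0,0]' 255 25
python3 - <<'E'
from tube import *
o=r.observe(); g=o["position"]+r.grasp_offset*o["tool_rot"][:,2]; print("g rel",rel(g))
plang([])
d=cam("scene"); crop(d,270,130,350,190,9,"pics/s19.png")
d=cam("side"); crop(d,160,180,260,250,8,"pics/d19.png")
d=cam("wrist"); crop(d,0,0,512,384,1.5,"pics/w19.png")
E
```

```text
clock: 20.33
position: [0.4576, -0.0115, 0.316]
tool_rot: [[0.981, 0.19, -0.039], [0.19, -0.982, -0.013], [-0.041, 0.005, -0.999]]
force: [0.1, 0.3, -1.3]
gripper_width: 0.2
g rel [-173.81853516   -0.61525421    5.45728945]
t20.33 pos [ 0.4576 -0.0115  0.316 ] yaw-79.0 tilt [-0.0394 -0.0131] q [-0.17 -0.03  2.06 -0.02  1.15  1.22] F [ 0.1  0.3 -1.3] w0.200
```

View pics/s19.png

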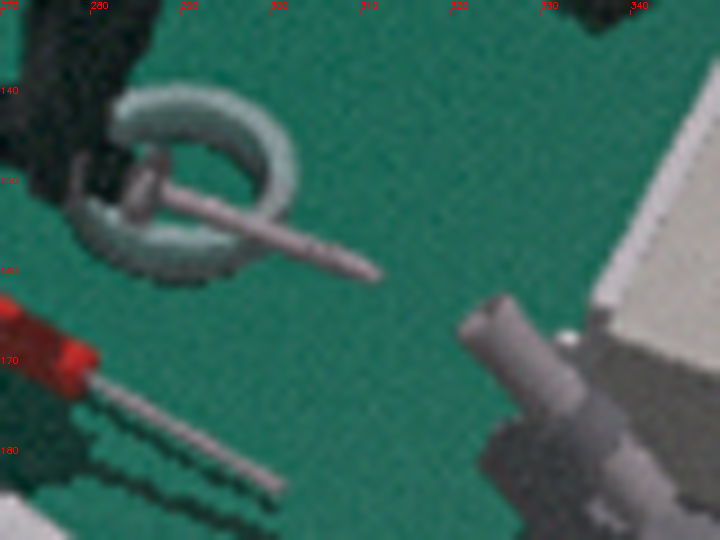

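View pics/d19.png

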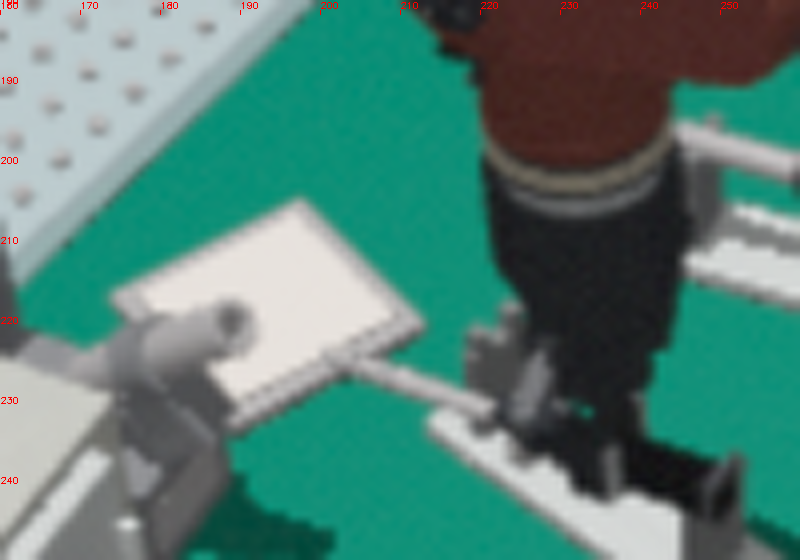

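View pics/w19.png

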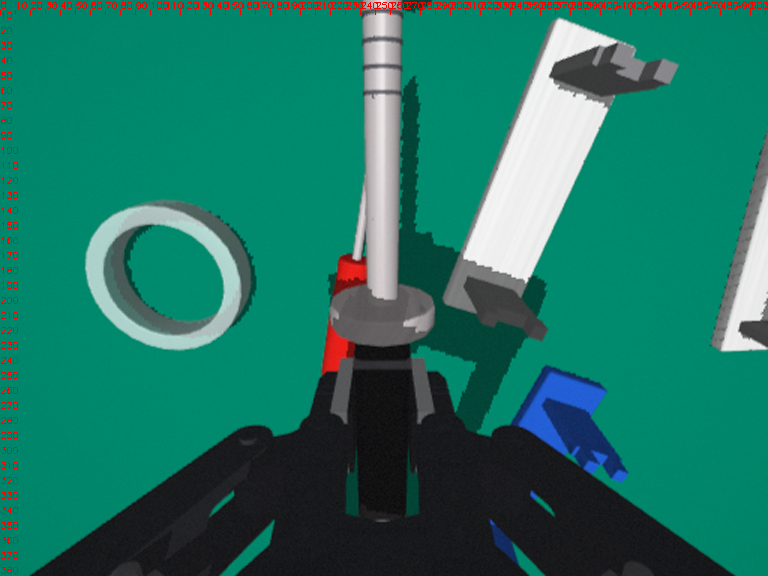

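Run:
```python
import cv2, numpy as np
a=cv2.imread("pics/w10.png",0).astype(np.float32);a1=cv2.imread("pics/w11.png",0).astype(np.float32);b=cv2.imread("pics/w19.png",0).astype(np.float32)
for n,im in(("w10",a),("w11",a1)):
    for nm,(y0,y1,x0,x1) in {"ring3":(78,96,366,398),"ring2":(52,70,366,398),"ring1":(26,44,366,398),"collarbot":(325,355,350,414)}.items():
        T=im[y0:y1,x0:x1]; res=cv2.matchTemplate(b[y0-12:y1+14,x0-3:x1+3],T,cv2.TM_CCOEFF_NORMED); m=np.unravel_index(res.argmax(),res.shape); print(n,nm,"dy",m[0]-12,"dx",m[1]-3,res.max())
from tube import *
f=192/np.tan(np.radians(68.646/2)); zc=np.array([-.33,.944]); yc=np.array([-.944,-.33]); c=np.array([.084,.031])
def row(x,al,sh=0,off=.005):
    al=np.radians(al); p=np.array([(x+sh)*np.cos(al)+off*np.sin(al), .1547-(x+sh)*np.sin(al)+off*np.cos(al)])-c
    return 1.5*(195.2+f*(p@yc)/(p@zc))
for al in (-5,-3,0,2,4): print(al,[round(row(x,al),1) for x in (.035,.085,.092,.099,.130)],"shift-2",[round(row(x,al,-.002),1) for x in (.035,.092)])
S=cam("scene");D=cam("side")
us=lambda X,Y:((X+.5)/9-.5+270,(Y+.5)/9-.5+130); ud=lambda X,Y:((X+.5)/8-.5+160,(Y+.5)/8-.5+180)
def nrm(d,a,b):
    f=lambda q:d["R"].T@np.linalg.inv(d["K"])@np.array([*q,1.]); n=np.cross(f(a),f(b)); return n/np.linalg.norm(n)
for nm,A in (("s11",[(175,194),(385,275),(475,390),(322,345)]),("s19",[(168,190),(370,272),(488,409),(340,356)])):
    v=np.cross(nrm(S,us(*A[0]),us(*A[1])),nrm(D,ud(*A[2]),ud(*A[3]))); v/=np.linalg.norm(v); v*=np.sign(v[0]); print(nm,v,"pitch",np.degrees(np.arcsin(v[2])),"yaw",np.degrees(np.arctan2(v[1],v[0])))
t=tri([S,D],[us(379,276),ud(331,353)]); print(t,rel(t[0]))
```

```text
w10 ring3 dy 5 dx 1 0.9691876
w10 ring2 dy 5 dx 1 0.9689241
w10 ring1 dy 6 dx 1 0.9697531
w10 collarbot dy 2 dx 0 0.95555705
w11 ring3 dy 5 dx 1 0.96853524
w11 ring2 dy 6 dx 0 0.86306244
w11 ring1 dy 6 dx 1 0.97911215
w11 collarbot dy 2 dx 0 0.9378399
-5 [np.float64(302.8), np.float64(144.5), np.float64(119.9), np.float64(94.6), np.float64(-26.4)] shift-2 [np.float64(308.5), np.float64(127.0)]
-3 [np.float64(303.3), np.float64(143.1), np.float64(117.8), np.float64(91.7), np.float64(-35.0)] shift-2 [np.float64(309.1), np.float64(125.1)]
0 [np.float64(304.4), np.float64(141.7), np.float64(115.3), np.float64(87.8), np.float64(-48.0)] shift-2 [np.float64(310.1), np.float64(122.9)]
2 [np.float64(305.3), np.float64(141.1), np.float64(114.0), np.float64(85.7), np.float64(-56.6)] shift-2 [np.float64(311.0), np.float64(121.9)]
4 [np.float64(306.4), np.float64(140.9), np.float64(113.1), np.float64(84.0), np.float64(-65.1)] shift-2 [np.float64(312.0), np.float64(121.2)]
s11 [ 0.97484777  0.21954914 -0.03834066] pitch -2.197296624302319 yaw 12.692040582676588
s19 [ 0.98462926  0.17421994 -0.01235482] pitch -0.7078970329071114 yaw 10.034040443305903
(array([0.57739333, 0.01083285, 0.15649211]), array([0.00142472])) [-45.57446177  -0.68369853   0.49211294]
```

Run:
```python
from tube import *
from fit import fit,T
S=cam("scene");D=cam("side")
us=lambda X,Y:((X+.5)/4-.5+215,(Y+.5)/4-.5+125); ud=lambda X,Y:((X+.5)/5-.5+135,(Y+.5)/5-.5+130)
ps=[onz(S,us(*p),.012) for p in [(443,336),(525,420),(432,482),(349,394)]]
pd=[onz(D,ud(*p),.012) for p in [(313,375),(390,453)]]
print(np.round(ps,4),np.mean(ps,0)); print(np.round(pd,4))
# wrist w15 image with its camera pose at that time is unknown here
```

```text
[[ 0.6864 -0.0306  0.012 ]
 [ 0.7894 -0.0611  0.012 ]
 [ 0.7606 -0.1636  0.012 ]
 [ 0.6566 -0.1348  0.012 ]] [ 0.72325449 -0.09752173  0.012     ]
[[ 0.7565 -0.158   0.012 ]
 [ 0.6519 -0.1274  0.012 ]]
```

Run:
```python
from tube import *
t=np.array([.721,-.0945,.112])
def Gt(yaw,h): 
    a=np.radians(yaw); return (*(t+[0,0,h+.005]-.130*np.array([np.cos(a),np.sin(a),0])),yaw-90)
plang([Gt(5,.09),Gt(5,0)])
```

```text
t20.78 pos [ 0.4582 -0.0114  0.3158] yaw-79.0 tilt [-0.0403 -0.0131] q [-0.17 -0.03  2.06 -0.02  1.15  1.22] F [-0.5  0.3 -1.4] w0.204
-> [  0.598  -0.104   0.362 -85.   ] row [117.4 117.6 -50.2] 6.0
-> [  0.598  -0.104   0.272 -85.   ] row [121.2 117.1  39.7] 6.0
```

```bash
python3 -m crank '[0,5,-20,0, 0,15,-40,0, 5,30,-60,0, 15,45,-65,1, 30,60,-65,2, 45,75,-65,3, 60,88,-65,4, 75,100,-63,5, 90,110,-60,6, 105,117,-58,6, 115,117,-52,6, 117.5,117.5,-50,6, 117.5,117.5,-50,6, 117.5,117.5,-50,6]' 255 25
python3 - <<'E'
from tube import *
t=np.array([.721,-.0945,.112])
def Gt(yaw,h): 
    a=np.radians(yaw); return (*(t+[0,0,h+.005]-.130*np.array([np.cos(a),np.sin(a),0])),yaw-90)
plang([Gt(5,0)])
d=cam("wrist"); crop(d,0,0,512,384,1.5,"pics/w20.png")
P=proj(d,[t*[1,1,0]+[0,0,.012]]);print(P*1.5)
d=cam("scene"); crop(d,270,130,370,230,7,"pics/s20.png")
d=cam("side"); crop(d,140,160,260,250,6,"pics/d20.png")
E
```

```text
clock: 21.95
position: [0.5972, -0.1031, 0.3606]
tool_rot: [[0.995, 0.088, -0.043], [0.087, -0.996, -0.012], [-0.044, 0.009, -0.999]]
force: [0.1, 0.0, -1.3]
gripper_width: 0.204
t21.95 pos [ 0.5972 -0.1031  0.3606] yaw-85.0 tilt [-0.0426 -0.0125] q [-0.28  0.23  1.69 -0.02  1.26  1.21] F [ 0.1  0.  -1.3] w0.204
-> [  0.598  -0.104   0.272 -85.   ] row [ 4.7  0.1 88.9] 0.0
[[380.32772618  60.06558635]]
```

View pics/w20.png

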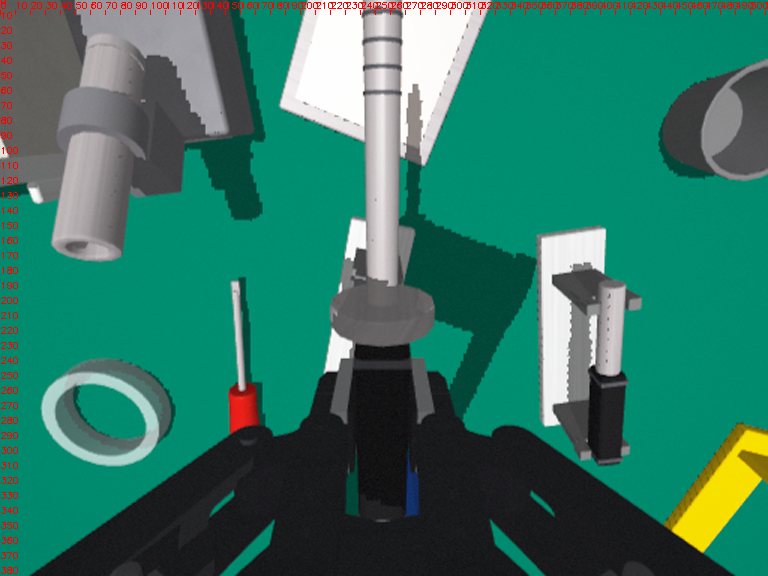

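View pics/s20.png

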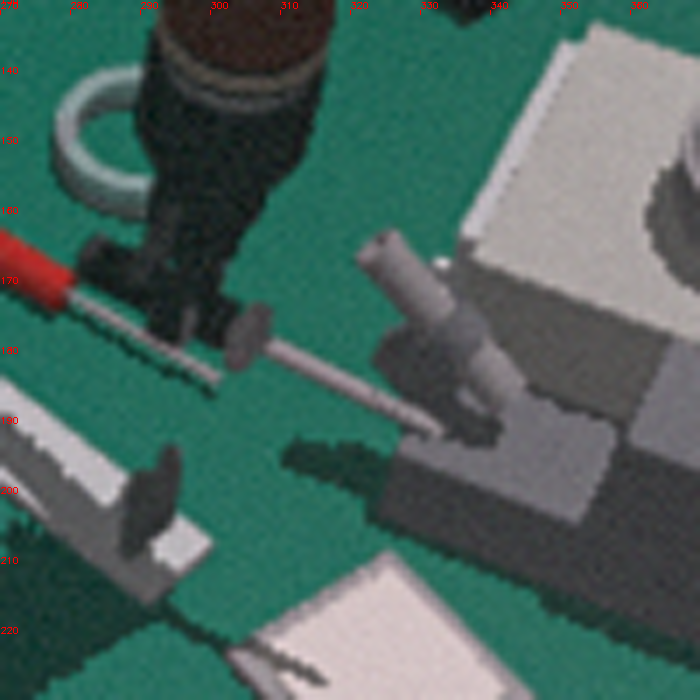

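View pics/d20.png

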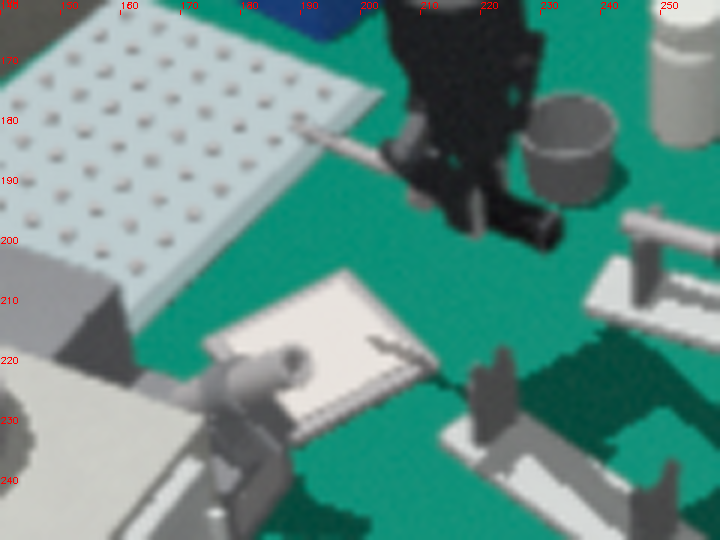

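Run:
```python
from tube import *
d=cam("wrist"); uw=lambda X,Y:((X+.5)/1.5-.5,(Y+.5)/1.5-.5)
a,b=onz(d,uw(280,105),.012),onz(d,uw(424,164),.012); print(a,b,np.linalg.norm(a-b))
m=(a+b)/2; e=(a-b)/np.linalg.norm(a-b); n=np.array([e[1],-e[0],0]); print("center",m+.055*n)
S=cam("scene");D=cam("side")
us=lambda X,Y:((X+.5)/7-.5+270,(Y+.5)/7-.5+130); ud=lambda X,Y:((X+.5)/6-.5+140,(Y+.5)/6-.5+160)
def nrm(d,a,b):
    f=lambda q:d["R"].T@np.linalg.inv(d["K"])@np.array([*q,1.]); n=np.cross(f(a),f(b)); return n/np.linalg.norm(n)
v=np.cross(nrm(S,us(270,346),us(432,427)),nrm(D,ud(380,160),ud(310,134))); v/=np.linalg.norm(v);v*=np.sign(v[0]);print("pitch",np.degrees(np.arcsin(v[2])),"yaw",np.degrees(np.arctan2(v[1],v[0])))
print("tip",tri([S,D],[us(440,431),ud(297,130)]))
o=r.observe(); g=o["position"]+r.grasp_offset*o["tool_rot"][:,2]; print("g",g)
```

```text
[ 0.68917642 -0.02896576  0.012     ] [ 0.65927387 -0.13156379  0.012     ] 0.1068668273444726
center [ 0.72702817 -0.0956544   0.012     ]
pitch -1.7163103773820425 yaw 6.113103272969993
tip (array([ 0.71745426, -0.09246352,  0.19925305]), array([0.00159727]))
g [ 0.59136122 -0.10561885  0.20727507]
```

```bash
python3 -m crank '[2,0.5,15,0, 4,0.5,35,0, 6,0.5,55,0, 7.5,0.5,75,0, 8,0.5,88,0, 8,0.5,88,0, 8,0.5,88,0, 8,0.5,88,0, 8,0.5,88,0]' 255 25
python3 - <<'E'
from tube import *
plang([])
o=r.observe(); g=o["position"]+r.grasp_offset*o["tool_rot"][:,2]; print("g",g)
d=cam("wrist"); crop(d,0,0,512,384,1.5,"pics/w21.png")
d=cam("scene"); crop(d,270,160,350,250,8,"pics/s21.png")
d=cam("side"); crop(d,150,170,250,245,8,"pics/d21.png")
E
```

```text
clock: 23.0
position: [0.6029, -0.1048, 0.2756]
tool_rot: [[0.996, 0.087, -0.037], [0.087, -0.996, -0.014], [-0.038, 0.011, -0.999]]
force: [0.5, -0.0, -1.0]
gripper_width: 0.207
t23.00 pos [ 0.6029 -0.1048  0.2756] yaw-85.0 tilt [-0.0365 -0.0142] q [-0.28  0.34  1.73 -0.03  1.11  1.21] F [ 0.5 -0.  -1. ] w0.207
g [ 0.5972197  -0.10697265  0.1209979 ]
```

View pics/s21.png

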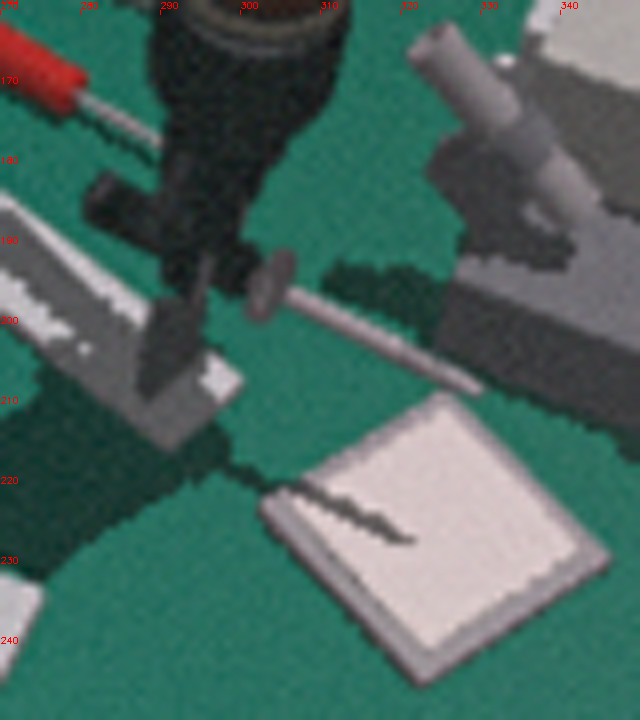

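View pics/d21.png

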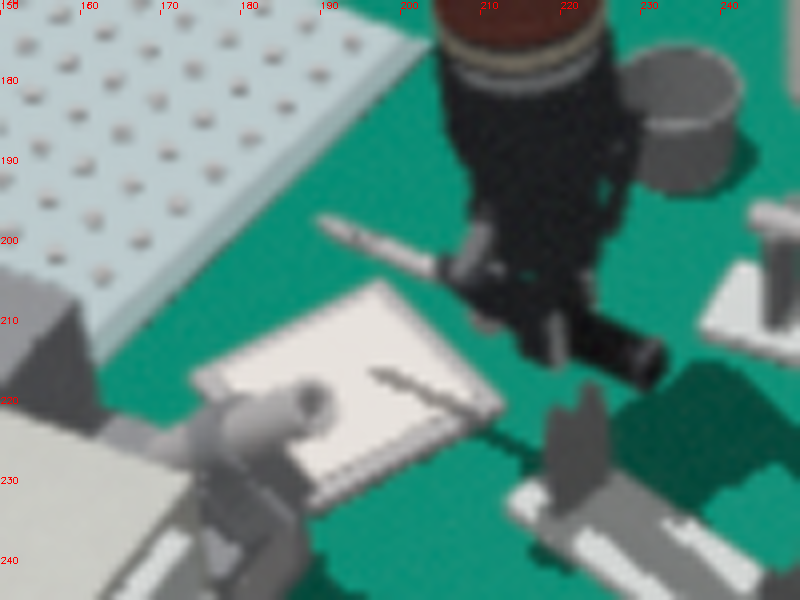

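View pics/w21.png

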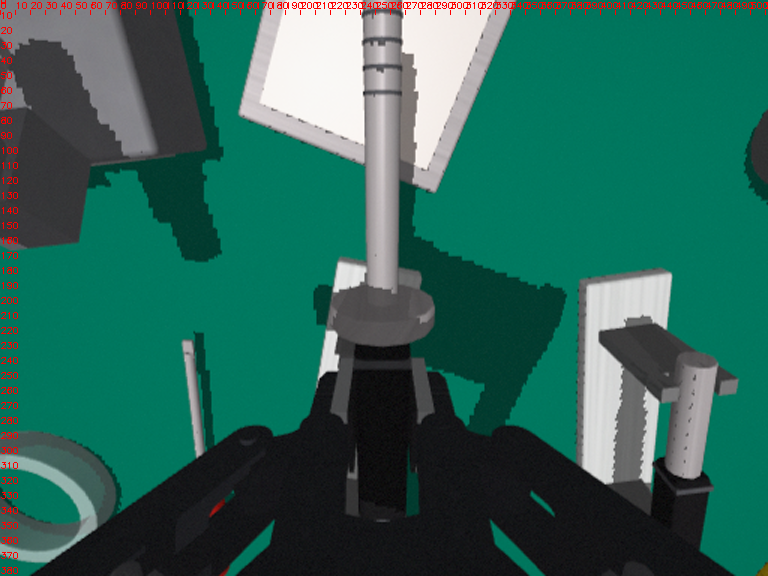

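Run:
```python
from tube import *
S=cam("scene");D=cam("side");W=cam("wrist")
us=lambda X,Y:((X+.5)/8-.5+270,(Y+.5)/8-.5+160); ud=lambda X,Y:((X+.5)/8-.5+150,(Y+.5)/8-.5+170);uw=lambda X,Y:((X+.5)/1.5-.5,(Y+.5)/1.5-.5)
t=tri([S,D],[us(480,388),ud(320,218)]); print("tip",t)
cs=[(441,390),(611,560),(424,687),(259,508)]
ps=np.array([onz(S,us(*p),.012) for p in cs]); print("scene ctr",ps.mean(0))
pd=np.array([onz(D,ud(*p),.012) for p in [(380,281),(505,408),(314,515)]]); print("side ctr", (pd[0]+pd[2])/2, pd.round(3), ps.round(3))
a,b=onz(W,uw(239,115),.012),onz(W,uw(436,192),.012); m=(a+b)/2; e=(a-b)/np.linalg.norm(a-b); print("wrist ctr",m+.055*np.array([e[1],-e[0],0]))
def nrm(d,a,b):
    f=lambda q:d["R"].T@np.linalg.inv(d["K"])@np.array([*q,1.]); n=np.cross(f(a),f(b)); return n/np.linalg.norm(n)
v=np.cross(nrm(S,us(290,293),us(472,384)),nrm(D,ud(440,270),ud(325,220))); v/=np.linalg.norm(v);v*=np.sign(v[0]);print("pitch",np.degrees(np.arcsin(v[2])),"yaw",np.degrees(np.arctan2(v[1],v[0])))
# two-parameter check: predicted line for level rod yaw 5 thru tip
tip=t[0]
for p in (-4,-2,0,2):
    q=np.radians(p); d=np.array([np.cos(q)*.9962,np.cos(q)*.0872,np.sin(q)]); Q=tip-.095*d
    print(p,((proj(S,[Q])[0]-[270,160]+.5)*8).round(0),((proj(D,[Q])[0]-[150,170]+.5)*8).round(0))
```

```text
tip (array([ 0.72522401, -0.09440608,  0.11845706]), array([0.00080731]))
scene ctr [ 0.72272882 -0.09773022  0.012     ]
side ctr [ 0.71723226 -0.08930211  0.012     ] [[ 0.757 -0.157  0.012]
 [ 0.65  -0.126  0.012]
 [ 0.678 -0.021  0.012]] [[ 0.684 -0.031  0.012]
 [ 0.789 -0.061  0.012]
 [ 0.761 -0.165  0.012]
 [ 0.657 -0.134  0.012]]
wrist ctr [ 0.72445393 -0.09496032  0.012     ]
pitch 0.4638381443393176 yaw 5.358275469377389
-4 [280. 275.] [491. 282.]
-2 [279. 279.] [492. 287.]
0 [278. 284.] [492. 293.]
2 [277. 289.] [492. 298.]
```

```bash
python3 -m crank '[-1,0,3,0, -2,0,5,0, -2,0,5,0, -2,0,5,0, -2,0,5,0, -2,0,5,0, -2,0,5,0, -2,0,5,0]' 255 25
python3 - <<'E'
from tube import *
plang([])
o=r.observe(); print(np.abs(o["joint_velocities"]).max()); g=o["position"]+r.grasp_offset*o["tool_rot"][:,2]; print("g",g)
d=cam("scene"); cv2.imwrite("pics/s22.png",d["color"][:,:,::-1])
d=cam("side"); crop(d,85,170,285,310,4,"pics/d22.png")
plang([])
E
```

```text
clock: 23.97
position: [0.6001, -0.1048, 0.2694]
tool_rot: [[0.995, 0.087, -0.039], [0.087, -0.996, -0.014], [-0.04, 0.01, -0.999]]
force: [0.9, -0.6, -2.1]
gripper_width: 0.2
t23.97 pos [ 0.6001 -0.1048  0.2694] yaw-85.0 tilt [-0.0386 -0.0136] q [-0.28  0.34  1.74 -0.03  1.1   1.21] F [ 0.9 -0.6 -2.1] w0.200
0.00168958716282424
g [ 0.59411861 -0.1069315   0.11485765]
t24.07 pos [ 0.6001 -0.1048  0.2694] yaw-85.0 tilt [-0.0387 -0.0136] q [-0.28  0.34  1.74 -0.03  1.1   1.21] F [ 0.3  0.3 -0.8] w0.202
```

View pics/d22.png

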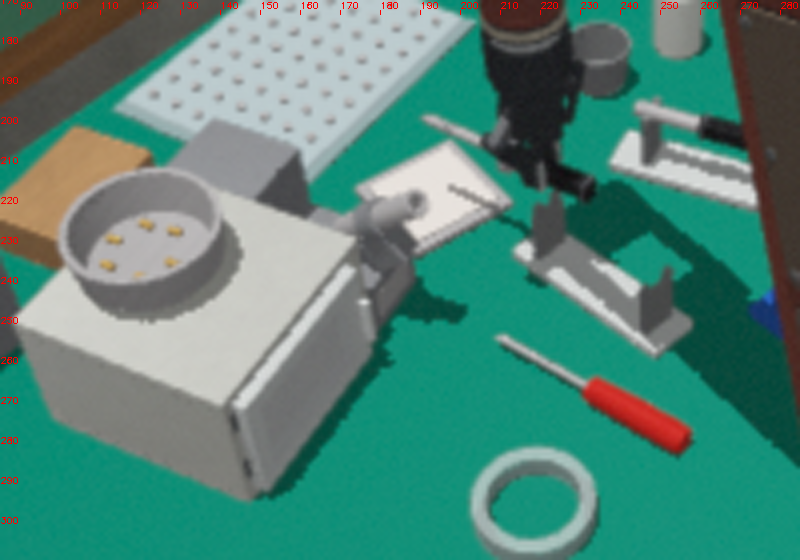

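View pics/s22.png

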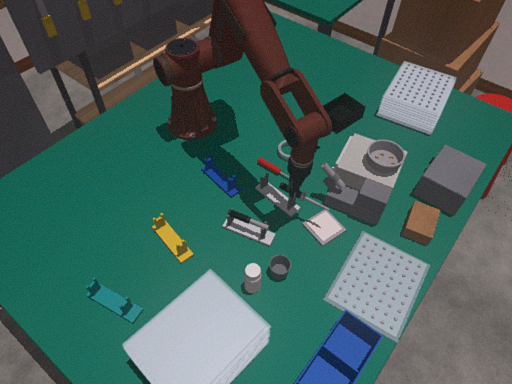

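The door is shut, the rod is level with its tip over the tile, and everything else is where it started. I'm handing in.

```bash
python3 -c "
from plant import r, vision, workorder
print(workorder.hand_in())"
```

```text
the job is handed in; nothing more can be done
None
```

The job is done and handed in at about 24 s of the 72 s; it reported no verdict.

- **Door:** I pushed it shut with the back of the open finger. My last push ran too far and reached about 37 N at the wrist, close to the 40 N limit on the arm and gripper body. Afterwards both cameras showed the door's edges at the shut position, and it still looked shut in the last picture.
- **Gauge in the tube:** I took the collared gauge from its cradle. The tool only points down, so I trapped the rod's tip in the tube mouth and let the rod pivot in the grip to 40°. It slid down until the collar stopped on the rim, seen in the wrist and scene cameras with about 19 N of push. I then drew it out, levelling it against the mouth on the way, until it was clear of the tube.
- **Presenting it:** The gauge is held at 25 N and the arm is still. Before a last small move, the tip measured (0.725, -0.094, 0.118). I then moved it 2–3 mm back and about 6 mm down, so it should now be near (0.722, -0.094, 0.112). I did not measure it again after that move. That is about 10 cm above the tile top.
- **Checks that disagreed:**
  - **Tile centre:** the three cameras place it up to about 6 mm apart in x and 8 mm in y; I used their mean.
  - **Rod pitch:** estimates ran from about -3° to +0.5°. The last direct one was +0.5°, so I took it as level.

The collarless gauge and the other things on the bench look unmoved in the last pictures.

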